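Load the oven rack from the wash rack in order

ROBOT

A 6-joint arm with a two-finger parallel gripper is mounted at the origin on a cart in front of the work surface, level with it; the furniture and walls round the work are solid. World frame = base frame: x ahead of the robot, y to its left, z up, the work surface at z = 0. Lengths are in mm, angles in rad, forces in N, time in s.
With the tool pointing down it reaches from about 350 to 975 mm from the base axis. Payload 7.1 kg.
Tool frame: the origin (TCP) lies on the centre line of the jaws, within the pads' length; the fingertips stand 14 mm ahead of it and the grasp point (between the pads) lies 5 mm behind it; x points along the fingers, z is the direction in which the jaws open and shut, and the axes are right-handed (so a half turn about x gives the same grasp; the last joint's range is limited). The gripper opens to 88 mm and grips with 3 to 60 N. Pads are 20 mm wide; open, the fingers measure 115 mm over their backs; the gripper's body (75 mm by 178 mm) begins 61 mm behind the grasp point.
Start: joints at [-1.367, 0.423, 1.63, -0, 1.089, -0.019], TCP at [138.12, -609.53, 212.775] pointing down, gripper open.
Joint ranges: [-3, 3], [-0.9, 2.11], [0.09, 2.58], [-1.31, 4.45], [0.11, 2.69], [-2.54, 2.54]. Speed limits (rad/s): [2.39, 2.39, 3.01, 3.14, 3.14, 3.14].

INTERFACE

Orientations are given as a rotation vector (axis times angle).
In Python, from workcell import ctrl gives the robot as it stands.
- The arm moves only by the tool servo_tool, never from a script. Its argument "plan" is a list that holds one entry, the list of rows, each a list of 7 numbers: the shift along the tool's x, y, z in cm, then the turn, a rotation vector about the tool's x, y, z in rad, then the finger opening in cm, from 0 to 8.78. A call has 1 to 8 rows; each row is the pose to reach, as a shift and turn from the pose commanded when the call began, along the tool's axes at that moment; what a row does not reach only later rows make up. A row lasts 1/12 s, in which the tool goes at most 41.7 mm and 7.16 degrees, less where a joint would pass 70% of its speed; a pose out of reach is approached as far as the arm can. A call with a gripper value outside its range is refused whole. The fingers move at their own pace and stop on an object; the grip force is fixed at half the most. Time passes only in rows, so rows that repeat a pose let the fingers close. It gives the time, the measured TCP pose, the force and the opening at its end, in the units of the state.
- ctrl.get_obs(): the state, without advancing time (a new reading comes with each control period).
- ctrl.get_image(name): name is "scene" or "side" or "wrist"; returns the picture (384x512x3 uint8, red, green, blue); there is no depth.
- ctrl.calibration(name): a dict with "K" (3x3 intrinsics, pixels), "view" (4x4, takes a point from world to camera coordinates). Camera axes: x right, y up, looking along -z (the intrinsics and any distortion apply to the point x, -y, -z); pixel columns grow to the right and rows downward; lengths in mm; the calibration is good to about 2 mm. A picture is of the moment at which its call begins: read the wrist's pose just before it. calibration takes no time and is no camera call; for the wrist camera it gives the pose at the moment of the call.
- ctrl.close_job(): hands the job in, once; it reports no verdict.
The state is a dict: "t": time; "qpos": joint angles; "qvel": joint speeds; "joint_torque": joint torques, N m; "ee_pos": TCP position; "orientation": TCP orientation; "ft_force": force on the tool from outside, world axes, zero at the start; "moment": the same for the moment, N m; "width": finger opening in mm.
Only numpy, scipy, OpenCV 4.12 (cv2) and the standard library are available. Lean on these libraries where they do the work, as an engineer would, in place of code of your own. Each camera call takes 0.05 s, during which the arm holds its last target.

TASK

Move the four washed things from the blue wash rack into the empty dark grey oven rack, one in each bay, keeping their order counted from the red block: the thing at the left end of the blue rack (as the robot sees it) goes into the bay beside the red end block, the next one into the bay after that, and so on along the rack, so that the right-hand one ends up farthest from the red block. Keep every thing upright all the time, never tipped over, and leave each standing flat on the floor of its bay.

Things in the scene. Friction and masses are not known exactly. Their poses are not given: they have to be found in the camera images.
- spool_piece: bright steel pipe spool with a ferrule at each end, standing upright, 51 mm across, 90 mm high, 0.38 kg (may vary by a quarter). Origin: centre of its underside, z up
- sight_glass: sight glass: clear tube with three rods between two pale steel flanges, standing upright, 64 mm across the flanges, 80 mm high, 0.45 kg (may vary by a quarter). Origin: centre of its underside, z up
- jar_gold: glass jar with a gold-coloured lid that is fixed on, standing upright, 62 mm across the lid, 66 mm high (lid: the top 18 mm), 0.14 kg (may vary by a quarter). Origin: centre of its underside, z up
- jar_black: lower glass jar with a black lid that is fixed on, standing upright, 54 mm across the lid, 48 mm high (lid: the top 13 mm), 0.14 kg (may vary by a quarter). Origin: centre of its underside, z up
- pad_yellow: yellow plastic pad, disc 76 mm across, 4 mm thick, fixed in a bay of the blue wash rack (shaped like the grey rack); the steel spool stands on it at the start. The four pads lie in a row 90 mm apart, in varying order. Origin: centre of its underside, 8 mm above the table; y along the row to the robot's left, x across it, z up
- pad_green: green plastic pad, disc 76 mm across, 4 mm thick, fixed in a bay of the blue wash rack (shaped like the grey rack); the sight glass stands on it at the start. The four pads lie in a row 90 mm apart, in varying order. Origin: centre of its underside, 8 mm above the table; y along the row to the robot's left, x across it, z up
- pad_white: white plastic pad, disc 76 mm across, 4 mm thick, fixed in a bay of the blue wash rack (shaped like the grey rack); the black-lidded jar stands on it at the start. The four pads lie in a row 90 mm apart, in varying order. Origin: centre of its underside, 8 mm above the table; y along the row to the robot's left, x across it, z up
- pad_black: black plastic pad, disc 76 mm across, 4 mm thick, fixed in a bay of the blue wash rack (shaped like the grey rack); the gold-lidded jar stands on it at the start. The four pads lie in a row 90 mm apart, in varying order. Origin: centre of its underside, 8 mm above the table; y along the row to the robot's left, x across it, z up
- oven_rack: empty dark grey rack, fixed, 96 x 420 x 16 mm: four square bays (inside 80 x 80 mm) in a row, centres at y = -135, -45, 45, 135 mm, x = 0. Bay floors 8 mm above the table, low walls 8 mm higher. Origin: centre of its underside, on the table; y along the row to the robot's left, x away from the robot, z up. It lies about 0.2 m beyond or in front of the blue rack; both are within 7 degrees of left-right
- red_block: red end block, 70 x 18 x 26 mm, fixed on one end of the dark grey rack, 198 mm from the rack's centre at its +y or its -y end (a grey block of the same shape is on the other end). Origin: centre of its underside, 8 mm above the table; axes parallel to the rack's

How it is judged (in metres and radians):
At the end, for the whole second after the job is handed in: All four stand at rest in the dark grey rack, flat on the bay floors (within 4 mm, tilt under 0.08 rad), within 17 mm of their bay's centre: the thing whose pad is n-th from the left in the blue rack is in the n-th bay from the red block (x of spool_piece in the frame of oven_rack between -0.017 and 0.017 m and y of spool_piece in the frame of oven_rack between -0.16 and 0.16 m and z of spool_piece in the frame of oven_rack between 0.004 and 0.012 m and angle between each of spool_piece, sight_glass, jar_gold, jar_black's own z axis and vertical below 0.08 rad and linear speed of each of spool_piece, sight_glass, jar_gold, jar_black below 0.02 m/s and angular speed of each of spool_piece, sight_glass, jar_gold, jar_black below 0.2 rad/s and ((y of each of pad_green, pad_black, pad_white in the frame of pad_yellow below 0 m and horizontal distance between spool_piece and red_block between 0.046 and 0.08 m) or (y of each of pad_green, pad_black in the frame of pad_yellow below 0 m and y of pad_white in the frame of pad_yellow above 0 m and horizontal distance between spool_piece and red_block between 0.136 and 0.17 m) or (y of each of pad_green, pad_white in the frame of pad_yellow below 0 m and y of pad_black in the frame of pad_yellow above 0 m and horizontal distance between spool_piece and red_block between 0.136 and 0.17 m) or (y of pad_green in the frame of pad_yellow below 0 m and y of each of pad_black, pad_white in the frame of pad_yellow above 0 m and horizontal distance between spool_piece and red_block between 0.226 and 0.26 m) or (y of pad_green in the frame of pad_yellow above 0 m and y of each of pad_black, pad_white in the frame of pad_yellow below 0 m and horizontal distance between spool_piece and red_block between 0.136 and 0.17 m) or (y of each of pad_green, pad_white in the frame of pad_yellow above 0 m and y of pad_black in the frame of pad_yellow below 0 m and horizontal distance between spool_piece and red_block between 0.226 and 0.26 m) or (y of each of pad_green, pad_black in the frame of pad_yellow above 0 m and y of pad_white in the frame of pad_yellow below 0 m and horizontal distance between spool_piece and red_block between 0.226 and 0.26 m) or (y of each of pad_green, pad_black, pad_white in the frame of pad_yellow above 0 m and horizontal distance between spool_piece and red_block between 0.316 and 0.35 m)) and x of sight_glass in the frame of oven_rack between -0.017 and 0.017 m and y of sight_glass in the frame of oven_rack between -0.16 and 0.16 m and z of sight_glass in the frame of oven_rack between 0.004 and 0.012 m and ((y of each of pad_yellow, pad_black, pad_white in the frame of pad_green below 0 m and horizontal distance between sight_glass and red_block between 0.046 and 0.08 m) or (y of each of pad_yellow, pad_black in the frame of pad_green below 0 m and y of pad_white in the frame of pad_green above 0 m and horizontal distance between sight_glass and red_block between 0.136 and 0.17 m) or (y of each of pad_yellow, pad_white in the frame of pad_green below 0 m and y of pad_black in the frame of pad_green above 0 m and horizontal distance between sight_glass and red_block between 0.136 and 0.17 m) or (y of pad_yellow in the frame of pad_green below 0 m and y of each of pad_black, pad_white in the frame of pad_green above 0 m and horizontal distance between sight_glass and red_block between 0.226 and 0.26 m) or (y of pad_yellow in the frame of pad_green above 0 m and y of each of pad_black, pad_white in the frame of pad_green below 0 m and horizontal distance between sight_glass and red_block between 0.136 and 0.17 m) or (y of each of pad_yellow, pad_white in the frame of pad_green above 0 m and y of pad_black in the frame of pad_green below 0 m and horizontal distance between sight_glass and red_block between 0.226 and 0.26 m) or (y of each of pad_yellow, pad_black in the frame of pad_green above 0 m and y of pad_white in the frame of pad_green below 0 m and horizontal distance between sight_glass and red_block between 0.226 and 0.26 m) or (y of each of pad_yellow, pad_black, pad_white in the frame of pad_green above 0 m and horizontal distance between sight_glass and red_block between 0.316 and 0.35 m)) and x of jar_gold in the frame of oven_rack between -0.017 and 0.017 m and y of jar_gold in the frame of oven_rack between -0.16 and 0.16 m and z of jar_gold in the frame of oven_rack between 0.004 and 0.012 m and ((y of each of pad_yellow, pad_green, pad_white in the frame of pad_black below 0 m and horizontal distance between jar_gold and red_block between 0.046 and 0.08 m) or (y of each of pad_yellow, pad_green in the frame of pad_black below 0 m and y of pad_white in the frame of pad_black above 0 m and horizontal distance between jar_gold and red_block between 0.136 and 0.17 m) or (y of each of pad_yellow, pad_white in the frame of pad_black below 0 m and y of pad_green in the frame of pad_black above 0 m and horizontal distance between jar_gold and red_block between 0.136 and 0.17 m) or (y of pad_yellow in the frame of pad_black below 0 m and y of each of pad_green, pad_white in the frame of pad_black above 0 m and horizontal distance between jar_gold and red_block between 0.226 and 0.26 m) or (y of pad_yellow in the frame of pad_black above 0 m and y of each of pad_green, pad_white in the frame of pad_black below 0 m and horizontal distance between jar_gold and red_block between 0.136 and 0.17 m) or (y of each of pad_yellow, pad_white in the frame of pad_black above 0 m and y of pad_green in the frame of pad_black below 0 m and horizontal distance between jar_gold and red_block between 0.226 and 0.26 m) or (y of each of pad_yellow, pad_green in the frame of pad_black above 0 m and y of pad_white in the frame of pad_black below 0 m and horizontal distance between jar_gold and red_block between 0.226 and 0.26 m) or (y of each of pad_yellow, pad_green, pad_white in the frame of pad_black above 0 m and horizontal distance between jar_gold and red_block between 0.316 and 0.35 m)) and x of jar_black in the frame of oven_rack between -0.017 and 0.017 m and y of jar_black in the frame of oven_rack between -0.16 and 0.16 m and z of jar_black in the frame of oven_rack between 0.004 and 0.012 m and ((y of each of pad_yellow, pad_green, pad_black in the frame of pad_white below 0 m and horizontal distance between jar_black and red_block between 0.046 and 0.08 m) or (y of each of pad_yellow, pad_green in the frame of pad_white below 0 m and y of pad_black in the frame of pad_white above 0 m and horizontal distance between jar_black and red_block between 0.136 and 0.17 m) or (y of each of pad_yellow, pad_black in the frame of pad_white below 0 m and y of pad_green in the frame of pad_white above 0 m and horizontal distance between jar_black and red_block between 0.136 and 0.17 m) or (y of pad_yellow in the frame of pad_white below 0 m and y of each of pad_green, pad_black in the frame of pad_white above 0 m and horizontal distance between jar_black and red_block between 0.226 and 0.26 m) or (y of pad_yellow in the frame of pad_white above 0 m and y of each of pad_green, pad_black in the frame of pad_white below 0 m and horizontal distance between jar_black and red_block between 0.136 and 0.17 m) or (y of each of pad_yellow, pad_black in the frame of pad_white above 0 m and y of pad_green in the frame of pad_white below 0 m and horizontal distance between jar_black and red_block between 0.226 and 0.26 m) or (y of each of pad_yellow, pad_green in the frame of pad_white above 0 m and y of pad_black in the frame of pad_white below 0 m and horizontal distance between jar_black and red_block between 0.226 and 0.26 m) or (y of each of pad_yellow, pad_green, pad_black in the frame of pad_white above 0 m and horizontal distance between jar_black and red_block between 0.316 and 0.35 m))); the robot touches nothing.
It fails at once if one of the four things is tipped more than 0.6 rad (angle between any of spool_piece, sight_glass, jar_gold, jar_black's own z axis and vertical above 0.6 rad).
It also fails if it takes over 93 s, if anything falls off the work surface, if the arm or the gripper's body presses on something with over 40 N, if the wrist force passes 120 N, or if a joint passes its speed limit or range.

## Working session

There is one attempt and no reset: what is moved stays moved. The work goes in short steps, Python scripts to look and compute and a tool call to move; the robot and the scene stay as the last step left them, time stands still between calls to the robot, and variables do not carry over. Pictures are saved under pics/ and viewed, and the job is handed in when it is done.

Besides the shell and the picture viewer there is one more tool, called after "Call:" as name(argument=value, ...), one argument or row to a line, values as JSON. servo_tool: Moves the arm, as the interface text tells. Its arguments: {"type":"object","properties":{"plan":{"type":"array","items":{"type":"array","items":{"type":"array","items":{"type":"number"}}}}},"required":["plan"]}

```bash
ls; mkdir -p pics
python3 - <<'E'
from workcell import ctrl
import cv2
print(ctrl.get_obs())
for n in ("scene","side","wrist"):
    c=ctrl.calibration(n); print(n,{k:(v.tolist() if hasattr(v,'tolist') else v) for k,v in c.items()})
    cv2.imwrite(f"pics/{n}0.png",ctrl.get_image(n)[:,:,::-1])
E
```

```text
pics
{'t': 0.0, 'qpos': array([-1.36699328e+00,  4.23813371e-01,  1.63066761e+00, -1.45411343e-05,
        1.08863194e+00, -1.89983906e-02]), 'qvel': array([-8.89547204e-04, -4.41228294e-04,  1.51635649e-03, -4.66632338e-04,
        2.91526292e-04,  2.57150933e-05]), 'joint_torque': array([-1.82964327e-04, -5.44615066e+01, -2.73664802e+01,  6.42064889e-02,
        2.25496525e-02, -1.51299600e-04]), 'ee_pos': array([ 138.00861662, -608.98946652,  212.02766982]), 'orientation': array([ 1.04449458,  1.30759767, -1.042887  ]), 'ft_force': array([-0.17480764,  0.81707539,  0.66386328]), 'moment': array([-0.02347698, -0.00089972, -0.02551824]), 'width': 87.77125323214875}
scene {'K': [[468.7448747993964, 0.0, 254.1855043311122], [0.0, 468.7448747993964, 199.92410143257192], [0.0, 0.0, 1.0]], 'view': [[-0.8773094572081525, -0.47955870333043515, 0.01875010275089278, 503.9382004079008], [0.36834405429596634, -0.6477788540360965, 0.6668622151003099, -237.6427382100015], [-0.3076536591005338, 0.5919510168280087, 0.7449451118829757, -999.6011808029555], [0.0, 0.0, 0.0, 1.0]]}
side {'K': [[374.33051973194176, 0.0, 256.0165106682136], [0.0, 374.33051973194176, 196.32430043085137], [0.0, 0.0, 1.0]], 'view': [[0.8027611995876954, 0.5961790871858137, 0.012039619546067803, -452.5879898303033], [-0.5145067660782303, 0.6823000180822071, 0.519374116591057, 288.7779620727912], [0.3014253541032099, -0.4231278545868961, 0.8544621551458232, -1057.4943454942713], [0.0, 0.0, 0.0, 1.0]]}
wrist {'K': [[305.891600640162, 0.0, 253.15367140280767], [0.0, 305.891600640162, 194.38194662628908], [0.0, 0.0, 1.0]], 'view': [[0.2224396365779029, -0.974945603994125, -0.0012951183822360916, -623.9975651098868], [0.9399032419220208, 0.21479708822868462, -0.26541308692857807, 33.58891803227806], [0.25904151000094316, 0.05782110463327566, 0.9641339201352798, -390.3552637866401], [0.0, 0.0, 0.0, 1.0]]}
```

View pics/scene0.png

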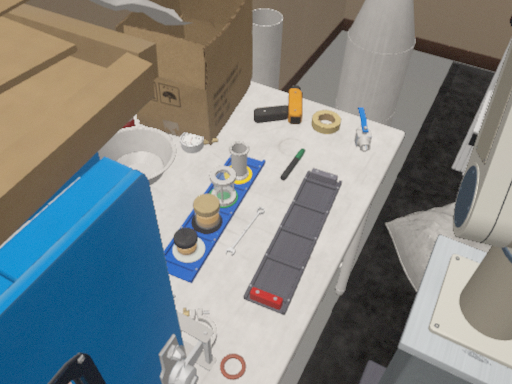

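View pics/side0.png

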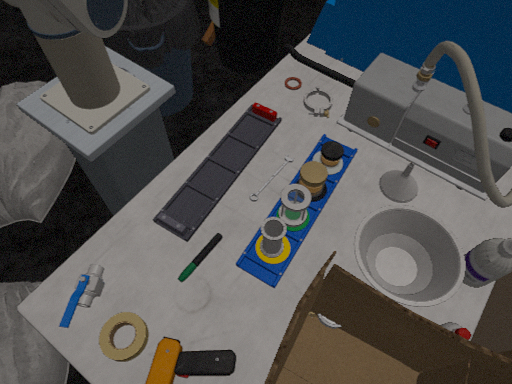

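View pics/wrist0.png

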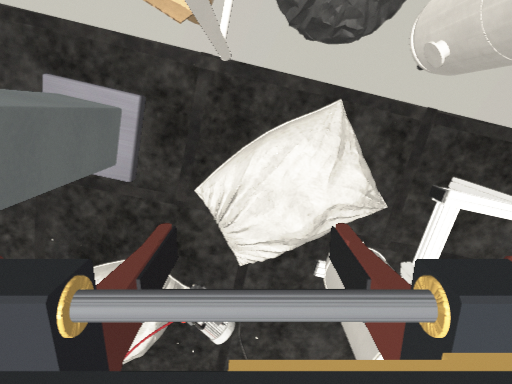

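The two outside views show the same thing. The blue rack carries, in order, spool, sight glass, gold jar and black jar. The grey rack is nearer the robot, and its red block is on the black jar's side (scene pixel 266,298; side pixel 263,112). Next I'll measure positions.

```bash
cat > h.py <<'E'
import numpy as np, cv2
from workcell import ctrl
def ray(c,u,v):
    K=np.array(c['K']);V=np.array(c['view'])
    d=np.linalg.inv(K)@[u,v,1]; d=np.array([d[0],-d[1],-d[2]])
    R=V[:3,:3]; return -R.T@V[:3,3], R.T@d
def onz(c,u,v,z):
    o,d=ray(c,u,v); return o+d*(z-o[2])/d[2]
def proj(c,p):
    K=np.array(c['K']);V=np.array(c['view']); q=V[:3,:3]@np.asarray(p)+V[:3,3]
    q=K@[q[0],-q[1],-q[2]]; return q[:2]/q[2]
def mask(im,col):
    h=cv2.cvtColor(im,cv2.COLOR_RGB2HSV); H,S,V=[h[...,i].astype(int) for i in range(3)]
    return {'blue':(H>105)&(H<125)&(S>170)&(V>60),'red':((H<8)|(H>172))&(S>150)&(V>90),
     'yellow':(H>20)&(H<33)&(S>150)&(V>120)}[col].astype(np.uint8)
E
cat > m.py <<'E'
from h import *
for n,win in (("scene",((160,150),(345,310))),("side",((150,95),(360,290)))):
    im=cv2.imread(f"pics/{n}0.png")[:,:,::-1].copy(); c=ctrl.calibration(n)
    (x0,y0),(x1,y1)=win
    for col in ('blue','red','yellow'):
        m=mask(im,col); w=np.zeros_like(m); w[y0:y1,x0:x1]=1; m*=w
        k,l,s,ct=cv2.connectedComponentsWithStats(m)
        if k<2: continue
        if col=='blue': m=cv2.morphologyEx(m,cv2.MORPH_OPEN,np.ones((2,2),np.uint8)); pts=np.argwhere(m)[:,::-1]
        else: i=1+np.argmax(s[1:,4]); pts=np.argwhere(l==i)[:,::-1]
        z={'blue':16,'red':34,'yellow':12}[col]
        W=np.array([onz(c,*p,z)[:2] for p in pts]).astype(np.float32)
        r=cv2.minAreaRect(W); print(n,col,len(pts),'px c',pts.mean(0).round(1),'rect',np.round(r[0],1),np.round(r[1],1),round(r[2],2),cv2.boxPoints(r).round(0).tolist())
    cv2.imwrite(f"pics/{n}z.png",cv2.resize(im[y0:y1,x0:x1,::-1],None,fx=3,fy=3,interpolation=cv2.INTER_CUBIC))
E
python3 m.py
```

```text
scene blue 376 px c [177.2 266.7] rect [645.7 235.6] [ 47.9 102.9] 69.5 [[589.0, 231.0], [685.0, 195.0], [702.0, 240.0], [606.0, 276.0]]
scene red 313 px c [265.6 298. ] rect [426.6 223.4] [68.7 25.8] 5.35 [[391.0, 233.0], [394.0, 207.0], [462.0, 214.0], [460.0, 239.0]]
scene yellow 72 px c [244.7 177.8] rect [647.2 -82.6] [66.2 27.6] 88.48 [[633.0, -115.0], [660.0, -116.0], [662.0, -50.0], [634.0, -49.0]]
side blue 2233 px c [291.5 228.3] rect [664.1  45. ] [ 93.8 416.8] 4.9 [[600.0, 249.0], [635.0, -167.0], [729.0, -159.0], [693.0, 257.0]]
side red 95 px c [264.6 108.9] rect [430.7 215.2] [67.8 15.4] 4.83 [[396.0, 220.0], [398.0, 205.0], [465.0, 210.0], [464.0, 226.0]]
side yellow 349 px c [273.8 251.8] rect [674.4 -90. ] [71.5 64. ] 34.06 [[627.0, -84.0], [663.0, -137.0], [722.0, -96.0], [686.0, -43.0]]
```

View pics/scenez.png

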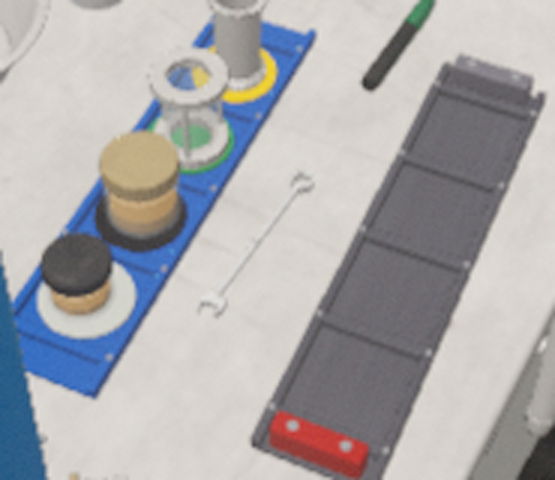

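View pics/sidez.png

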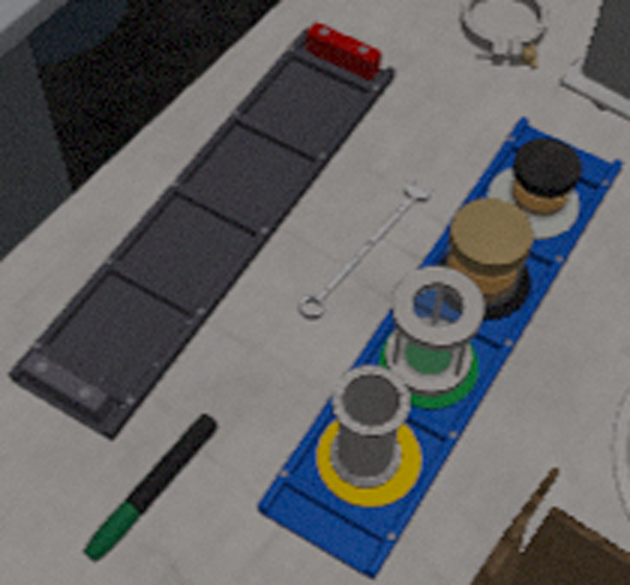

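```bash
cat > m2.py <<'E'
from h import *
P={'spool':(102,(273.7,228.3),(238.9,148.)),'sight':(92,(296,197),(222.7,176)),'gold':(78,(313.7,172.7),(206.7,204.3)),'black':(60,(332.3,150.7),(185.7,237.3))}
cs,cc=ctrl.calibration('side'),ctrl.calibration('scene')
for k,(z,a,b) in P.items(): print(k,onz(cs,*a,z).round(1),onz(cc,*b,z).round(1))
for n,c,win in (("scene",cc,((235,160),(345,310))),("side",cs,((150,95),(285,245)))):
    im=cv2.imread(f"pics/{n}0.png"); (x0,y0),(x1,y1)=win
    h=cv2.cvtColor(im,cv2.COLOR_BGR2HSV); V=h[...,2]; S=h[...,1]
    m=((V<125)&(V>45)&(S<75) if n=='scene' else (V<112)&(V>40)&(S<75)).astype(np.uint8)
    w=np.zeros_like(m);w[y0:y1,x0:x1]=1;m*=w
    m=cv2.morphologyEx(m,cv2.MORPH_OPEN,np.ones((3,3),np.uint8))
    k,l,s,ct=cv2.connectedComponentsWithStats(m); i=1+np.argmax(s[1:,4]); 
    cv2.imwrite(f"pics/{n}m.png",(l==i).astype(np.uint8)*255)
    W=np.array([onz(c,*p,12)[:2] for p in np.argwhere(l==i)[:,::-1]]).astype(np.float32)
    r=cv2.minAreaRect(W); print(n,s[i],np.round(r[0],1),np.round(r[1],1),r[2],cv2.boxPoints(r).round().tolist())
# zoom divider/wall points on grey rack, hand read (zoom px /3)
sc=[(402,155),(503,186),(363,228),(466,264),(320,312),(428,352),(443,68),(540,100)]
sd=[(109,265),(198,312),(175,188),(265,230),(237,120),(321,156),(392,72),(305,35),(12,375),(113,435)]
for p in sc: print('sc',onz(cc,160+p[0]/3,150+p[1]/3,16).round(1))
for p in sd: print('sd',onz(cs,150+p[0]/3,95+p[1]/3,16).round(1))
E
python3 m2.py
```

```text
spool [670.1 -87.2 102. ] [666.5 -84.4 102. ]
sight [662.9   4.6  92. ] [655.9  12.1  92. ]
gold [656.   88.9  78. ] [647.9  97.5  78. ]
black [652.9 181.8  60. ] [645.2 189.9  60. ]
scene [ 252  172   89  138 5040] [446.   17.4] [ 95.  413.3] 5.162412166595459 [[380.0, 219.0], [417.0, -193.0], [512.0, -184.0], [475.0, 227.0]]
side [ 155  116  125  124 4730] [446.6  16.5] [ 98.2 420. ] 5.127986431121826 [[379.0, 221.0], [416.0, -197.0], [514.0, -188.0], [477.0, 230.0]]
sc [494.9 -62.2  16. ]
sc [407.8 -72.5  16. ]
sc [488.4  23.9  16. ]
sc [402.   16.4  16. ]
sc [480.5 113.1  16. ]
sc [393.6 105.7  16. ]
sc [ 507.6 -173.7   16. ]
sc [ 417.8 -179.6   16. ]
sd [415.4 -77.1  16. ]
sd [499.  -68.2  16. ]
sd [407.6  12.1  16. ]
sd [492.8  23.6  16. ]
sd [402.7  99.8  16. ]
sd [483.6 111.8  16. ]
sd [477.4 226.   16. ]
sd [389.  215.2  16. ]
sd [ 423.8 -193.2   16. ]
sd [ 516.4 -184.6   16. ]
```

```bash
cat > m3.py <<'E'
from h import *
from scipy.spatial.transform import Rotation as R
cs,cc=ctrl.calibration('side'),ctrl.calibration('scene')
print(R.from_rotvec([ 1.04449458,  1.30759767, -1.042887  ]).as_matrix().round(3))
for n,c in (('side',cs),('scene',cc),('wrist',ctrl.calibration('wrist'))): print(n,'campos',ray(c,0,0)[0].round())
print('box corner base',onz(cc,206,132,0).round(),onz(cc,162,118,0).round(),onz(cc,175,128,0).round())
print('box tip at z200',onz(cs,332,265,200).round(),'z250',onz(cs,332,265,250).round(),'z0',onz(cs,332,265,0).round())
print('bowl rim',[onz(cs,358,235,z).round() for z in (50,80)],onz(cc,175,160,80).round(),onz(cc,150,190,0).round())
E
python3 m3.py
```

```text
[[-0.     0.975  0.221]
 [ 0.001  0.221 -0.975]
 [-1.     0.    -0.002]]
side campos [ 831. -375.  759.]
scene campos [222. 679. 894.]
wrist campos [ 208. -593.  385.]
box corner base [ 842. -195.    0.] [ 992. -184.    0.] [ 931. -165.    0.]
box tip at z200 [ 805. -127.  200.] z250 [ 807. -150.  250.] z0 [795. -39.   0.]
bowl rim [array([807.,  29.,  50.]), array([808.,  12.,  80.])] [796.  13.  80.] [843.  73.   0.]
```

```bash
cat > to.py <<'E'
import sys
from h import *
from scipy.spatial.transform import Rotation as R
def down(a): # tool z at angle a deg in plane, x down
    a=np.radians(a); z=np.array([np.cos(a),np.sin(a),0]); x=np.array([0,0,-1.]); return np.c_[x,np.cross(z,x),z]
def to(p,a=5.1):
    o=ctrl.get_obs(); M=R.from_rotvec(o['orientation']).as_matrix()
    s=M.T@(np.array(p)-o['ee_pos'])/10; t=R.from_matrix(M.T@down(a)).as_rotvec()
    print('t',round(o['t'],2),'at',o['ee_pos'].round(1),'F',o['ft_force'].round(1),'w',round(o['width'],1),'shift cm',s.round(2),'turn',t.round(3),'rows',(np.linalg.norm(s)*10/41.7).round(1),(np.degrees(np.linalg.norm(t))/7.16).round(1))
if __name__=='__main__':
    v=list(map(float,sys.argv[1:])); to(v[:3],*(v[3:4]))
E
python3 to.py 655 -40 230
```

```text
t 0.15 at [ 138.  -609.1  212.2] F [ 0.1  0.1 -0.4] w 88.0 shift cm [ -1.73  62.99 -44.09] turn [-1.437e+00 -1.000e-03 -1.000e-03] rows 18.4 11.5
```

Call:
servo_tool(
  plan=[
    [[-1.7,63,-44.1,-1.437,0,0,8.7],[-1.7,63,-44.1,-1.437,0,0,8.7],[-1.7,63,-44.1,-1.437,0,0,8.7],[-1.7,63,-44.1,-1.437,0,0,8.7],[-1.7,63,-44.1,-1.437,0,0,8.7],[-1.7,63,-44.1,-1.437,0,0,8.7],[-1.7,63,-44.1,-1.437,0,0,8.7],[-1.7,63,-44.1,-1.437,0,0,8.7]],
  ],
)

```text
t: 0.82
ee_pos: [363.0, -361.1, 220.2]
orientation: [0.268, 1.554, -0.268]
ft_force: [0.3, -1.5, 0.2]
width: 86.9
```

```bash
python3 to.py 655 -40 230
```

```text
t 0.82 at [ 363.  -361.1  220.2] F [ 0.3 -1.5  0.2] w 86.9 shift cm [-0.98 40.04 16.74] turn [-0.431 -0.    -0.   ] rows 10.4 3.4
```

Call:
servo_tool(
  plan=[
    [[-1,40,16.7,-0.431,0,0,8.7],[-1,40,16.7,-0.431,0,0,8.7],[-1,40,16.7,-0.431,0,0,8.7],[-1,40,16.7,-0.431,0,0,8.7],[-1,40,16.7,-0.431,0,0,8.7],[-1,40,16.7,-0.431,0,0,8.7],[-1,40,16.7,-0.431,0,0,8.7],[-1,40,16.7,-0.431,0,0,8.7]],
  ],
)

```text
t: 1.48
ee_pos: [588.7, -115.6, 227.7]
orientation: [-0.065, 1.57, 0.065]
ft_force: [0.4, -1.1, -0.5]
width: 87.1
```

```bash
python3 to.py 655 -40 230
```

```text
t 1.48 at [ 588.7 -115.6  227.7] F [ 0.4 -1.1 -0.5] w 87.1 shift cm [-0.23  6.98  7.24] turn [-0.006 -0.    -0.   ] rows 2.4 0.0
```

Call:
servo_tool(
  plan=[
    [[-0.2,7,7.2,-0.006,0,0,8.7],[-0.2,7,7.2,-0.006,0,0,8.7],[-0.2,7,7.2,-0.006,0,0,8.7],[-0.2,7,7.2,-0.006,0,0,8.7]],
  ],
)

```text
t: 1.82
ee_pos: [655.6, -38.7, 229.3]
orientation: [-0.072, 1.569, 0.073]
ft_force: [-1.3, -0.2, -0.3]
width: 87.2
```

Run:
```python
from h import *
import pickle
c=ctrl.calibration('wrist'); im=ctrl.get_image('wrist'); pickle.dump(c,open('w1.pkl','wb'))
cv2.imwrite('pics/w1.png',im[:,:,::-1]); print(ctrl.get_obs()['ee_pos'])
```

```text
[653.98680512 -40.51131085 229.10522094]
```

View pics/w1.png

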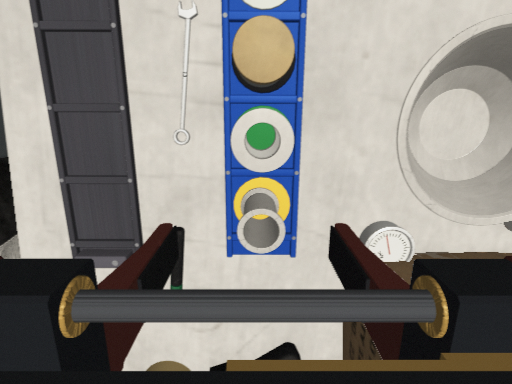

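The wrist view shows the gold lid at (263,50), the sight-glass flange at (263,138), the spool top at (261,231), and the dividers of both racks. I'll cast these to their heights.

Run:
```python
from h import *
import pickle
c=pickle.load(open('w1.pkl','rb'))
for n,p,z in (('gold',(263.5,49.5),78),('sight',(262.5,139),92),('spool',(261,231),102),('yellowpad',(262,205),12),
 ('blue corner',(227,256),16),('blue corner r',(296,255),16),('b div r',(298,171),16),('b div l',(229,173),16),('b div2 l',(226,99.5),16),('b div2 r',(302,98),16),
 ('g1',(37,24),16),('g1r',(118,21),16),('g2',(50,107),16),('g2r',(128,107),16),('g3',(62,180),16),('g3r',(134,180),16)):
    print(n,onz(c,*p,z).round(1))
```

```text
gold [653.2  91.3  78. ]
sight [660.5   7.   92. ]
spool [668.3 -87.3 102. ]
yellowpad [671.9 -86.6  12. ]
blue corner [ 630.9 -163.5   16. ]
blue corner r [ 725.9 -153.    16. ]
b div r [713.  -35.6  16. ]
b div l [625.1 -46.5  16. ]
b div2 l [614.9  43.1  16. ]
b div2 r [705.9  53.4  16. ]
g1 [396.  104.4  16. ]
g1r [487.4 116.2  16. ]
g2 [403.3  14.3  16. ]
g2r [497.3  23.2  16. ]
g3 [411.3 -75.9  16. ]
g3r [503.7 -67.2  16. ]
```

```bash
python3 to.py 668 -87 60
```

```text
t 1.87 at [654.  -40.5 229.1] F [-0.6  0.5  0.6] w 87.0 shift cm [16.91 -4.76  0.99] turn [ 0.003 -0.001  0.   ] rows 4.2 0.0
```

Call:
servo_tool(
  plan=[
    [[2,-4.75,1,0,0,0,8.7],[5,-4.75,1,0,0,0,8.7],[8,-4.75,1,0,0,0,8.7],[11,-4.75,1,0,0,0,8.7],[13.5,-4.75,1,0,0,0,8.7],[15.5,-4.75,1,0,0,0,8.7],[16.9,-4.75,1,0,0,0,8.7],[16.9,-4.75,1,0,0,0,8.7]],
  ],
)

```text
t: 2.53
ee_pos: [664.6, -89.3, 57.7]
orientation: [-0.068, 1.576, 0.07]
ft_force: [-0.4, 0.2, 0.2]
width: 87.1
```

Call:
servo_tool(
  plan=[
    [[0,0,0,0,0,0,0],[0,0,0,0,0,0,0],[0,0,0,0,0,0,0],[0,0,0,0,0,0,0],[0,0,0,0,0,0,0],[0,0,0,0,0,0,0],[0,0,0,0,0,0,0],[0,0,0,0,0,0,0]],
  ],
)

```text
t: 3.2
ee_pos: [668.4, -88.2, 61.6]
orientation: [-0.07, 1.569, 0.07]
ft_force: [-0.1, 0.3, 5.4]
width: 50.5
```

Call:
servo_tool(
  plan=[
    [[0,0,0,0,0,0,0],[0,0,0,0,0,0,0],[0,0,0,0,0,0,0],[0,0,0,0,0,0,0]],
  ],
)

```text
t: 3.53
ee_pos: [668.4, -88.2, 61.6]
orientation: [-0.07, 1.568, 0.07]
ft_force: [-1.5, -0.0, 6.1]
width: 50.0
```

Run:
```python
from h import *
im=ctrl.get_image('side')
cv2.imwrite('pics/s2.png',cv2.resize(im[95:290,150:360,::-1],None,fx=3,fy=3))
```

```text
(no output)
```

View pics/s2.png

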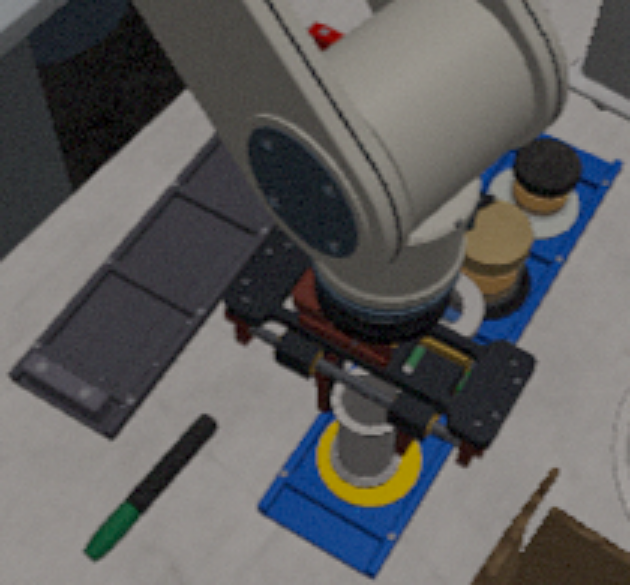

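The fingers hold the spool at a width of 50 mm, which is the ferrule diameter, and it stands upright. I'll lift it gently.

Call:
servo_tool(
  plan=[
    [[-0.3,0,0,0,0,0,0],[-0.8,0,0,0,0,0,0],[-1.6,0,0,0,0,0,0],[-2.6,0,0,0,0,0,0],[-3.6,0,0,0,0,0,0],[-4.4,0,0,0,0,0,0],[-4.8,0,0,0,0,0,0],[-5,0,0,0,0,0,0]],
  ],
)

```text
t: 4.25
ee_pos: [668.5, -88.3, 112.3]
orientation: [-0.07, 1.568, 0.07]
ft_force: [0.0, -0.1, -2.9]
width: 50.2
```

Run:
```python
from h import *
import to; to.to((460,-116.5,110))
im=ctrl.get_image('side')
cv2.imwrite('pics/s3.png',cv2.resize(im[95:290,150:360,::-1],None,fx=3,fy=3))
```

```text
t 4.25 at [668.5 -88.3 112.3] F [ 0.  -0.1 -2.9] w 50.2 shift cm [  0.19  -0.95 -21.02] turn [0.    0.002 0.   ] rows 5.0 0.0
```

View pics/s3.png

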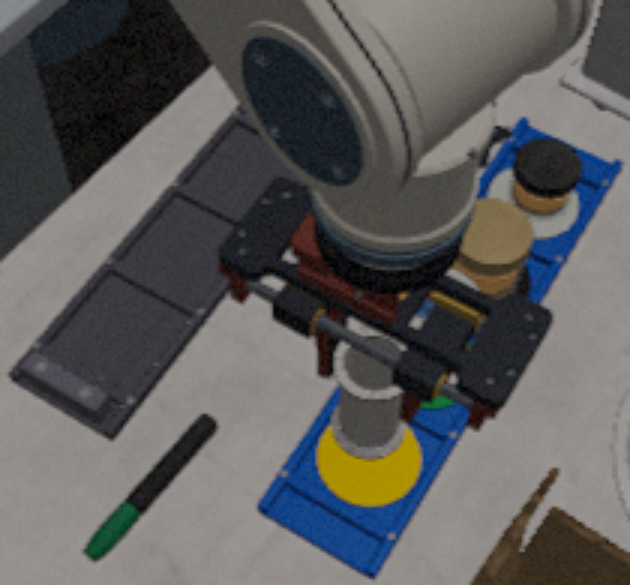

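The spool is up, vertical and clear of its pad. Now I'll carry it over.

Call:
servo_tool(
  plan=[
    [[0,0,-0.6,0,0,0,0],[0,-0.2,-2.2,0,0,0,0],[0,-0.3,-4.7,0,0,0,0],[0,-0.4,-7.7,0,0,0,0],[0,-0.5,-10.7,0,0,0,0],[0,-0.6,-13.7,0,0,0,0],[0,-0.8,-16.5,0,0,0,0],[0,-0.9,-18.8,0,0,0,0]],
  ],
)

```text
t: 4.97
ee_pos: [478.2, -113.7, 110.3]
orientation: [-0.069, 1.572, 0.07]
ft_force: [0.0, -0.5, -4.8]
width: 50.4
```

Call:
servo_tool(
  plan=[
    [[0,0,-1.4,0,0,0,0],[0.2,0,-2.1,0,0,0,0],[0.6,0,-2.2,0,0,0,0],[1.4,0,-2.2,0,0,0,0],[2.3,0,-2.2,0,0,0,0],[3.1,0,-2.2,0,0,0,0],[3.8,0,-2.2,0,0,0,0],[4,0,-2.2,0,0,0,0]],
  ],
)

```text
t: 5.63
ee_pos: [459.1, -115.5, 69.1]
orientation: [-0.07, 1.572, 0.071]
ft_force: [-0.2, 0.5, -3.4]
width: 50.2
```

Run:
```python
from h import *
import to; to.to((460,-116.5,57.6))
im=ctrl.get_image('side')
cv2.imwrite('pics/s4.png',cv2.resize(im[95:290,150:360,::-1],None,fx=3,fy=3))
```

```text
t 5.63 at [ 459.1 -115.5   69.1] F [-0.2  0.5 -3.4] w 50.2 shift cm [ 1.15 -0.11  0.09] turn [ 0.    -0.002 -0.001] rows 0.3 0.0
```

View pics/s4.png

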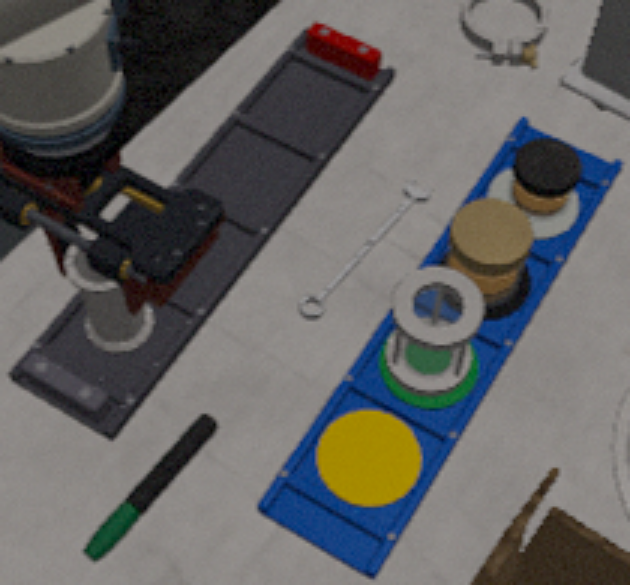

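Call:
servo_tool(
  plan=[
    [[0.3,0,0,0,0,0,0],[0.6,0,0,0,0,0,0],[0.8,0,0,0,0,0,0],[0.95,0,0,0,0,0,0],[1.05,0,0,0,0,0,0],[1.15,0,0,0,0,0,0],[1.15,0,0,0,0,0,0],[1.15,0,0,0,0,0,0]],
  ],
)

```text
t: 6.35
ee_pos: [459.5, -115.9, 59.4]
orientation: [-0.07, 1.57, 0.07]
ft_force: [-0.4, -0.5, -4.0]
width: 50.2
```

Call:
servo_tool(
  plan=[
    [[0.1,0,0,0,0,0,0],[0.15,0,0,0,0,0,0],[0.15,0,0,0,0,0,0]],
  ],
)

```text
t: 6.6
ee_pos: [459.5, -115.9, 57.8]
orientation: [-0.07, 1.57, 0.07]
ft_force: [-0.8, 0.7, -3.5]
width: 50.4
```

Call:
servo_tool(
  plan=[
    [[0.06,0,0,0,0,0,0],[0.12,0,0,0,0,0,0],[0.18,0,0,0,0,0,0],[0.18,0,0,0,0,0,0]],
  ],
)

```text
t: 6.93
ee_pos: [459.7, -115.8, 57.5]
orientation: [-0.07, 1.569, 0.07]
ft_force: [-4.0, 1.4, 19.2]
width: 50.2
```

Contact came at the expected height (57.5 mm). I'll release and rise.

Call:
servo_tool(
  plan=[
    [[-0.1,0,0,0,0,0,8.7],[-0.1,0,0,0,0,0,8.7],[-0.1,0,0,0,0,0,8.7],[-0.1,0,0,0,0,0,8.7],[-0.1,0,0,0,0,0,8.7],[-0.1,0,0,0,0,0,8.7],[-0.1,0,0,0,0,0,8.7],[-0.1,0,0,0,0,0,8.7]],
  ],
)

```text
t: 7.6
ee_pos: [459.4, -115.8, 56.9]
orientation: [-0.07, 1.57, 0.07]
ft_force: [0.3, -0.6, -0.2]
width: 87.0
```

Call:
servo_tool(
  plan=[
    [[-1,0,0,0,0,0,8.7],[-3,0,0,0,0,0,8.7],[-6,0,0,0,0,0,8.7],[-9,0,0,0,0,0,8.7],[-11,0,0,0,0,0,8.7],[-11,0,0,0,0,0,8.7]],
  ],
)

```text
t: 8.1
ee_pos: [462.1, -116.6, 171.6]
orientation: [-0.072, 1.562, 0.068]
ft_force: [0.8, -0.0, -0.3]
width: 86.9
```

Run:
```python
from h import *
import to; to.to((660.5,7,165)); to.to((660.5,7,81))
im=ctrl.get_image('side')
cv2.imwrite('pics/s5.png',cv2.resize(im[95:290,150:360,::-1],None,fx=3,fy=3))
```

```text
t 8.1 at [ 462.1 -116.6  171.6] F [ 0.8 -0.  -0.3] w 86.9 shift cm [ 0.79 10.54 20.85] turn [0.    0.007 0.003] rows 5.6 0.1
t 8.1 at [ 462.1 -116.6  171.6] F [ 0.8 -0.  -0.3] w 86.9 shift cm [ 9.19 10.57 20.79] turn [0.    0.007 0.003] rows 6.0 0.1
```

View pics/s5.png

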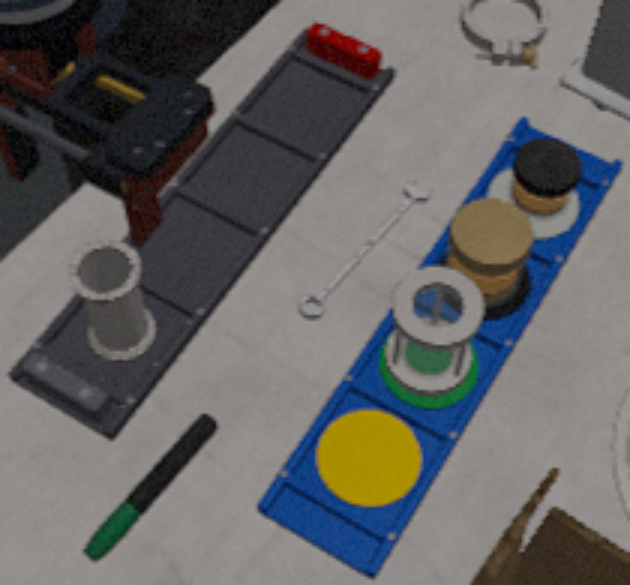

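The spool stands upright in the bay farthest from the red block (zoom about 122,350 at its base). Next is the sight glass.

Call:
servo_tool(
  plan=[
    [[0,2,3.5,0,0,0,8.7],[0,4,7.2,0,0,0,8.7],[0,6,11,0,0,0,8.7],[0,8,15,0,0,0,8.7],[0,9.5,18.5,0,0,0,8.7],[0,10.45,21,0,0,0,8.7],[0,10.45,21.1,0,0,0,8.7],[0,10.45,21.1,0,0,0,8.7]],
  ],
)

```text
t: 8.82
ee_pos: [660.1, 7.8, 165.0]
orientation: [-0.071, 1.572, 0.071]
ft_force: [-0.4, 1.0, -0.3]
width: 87.1
```

```bash
python3 to.py 660.5 7 81;  python3 - <<'E'
from h import *
import pickle
c=ctrl.calibration('wrist'); im=ctrl.get_image('wrist'); pickle.dump(c,open('w2.pkl','wb'))
cv2.imwrite('pics/w2.png',im[:,:,::-1])
E
```

```text
t 8.82 at [660.1   7.8 165. ] F [-0.4  1.  -0.3] w 87.1 shift cm [ 8.4  -0.08  0.06] turn [ 0.002 -0.003 -0.   ] rows 2.0 0.0
```

View pics/w2.png

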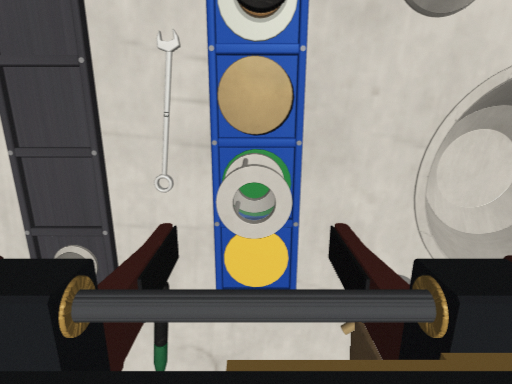

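Run:
```python
from h import *
import pickle
c=pickle.load(open('w2.pkl','rb'))
print(onz(c,254.5,201.5,92).round(1),onz(c,255,95,78).round(1))
cs=ctrl.calibration('side'); print('spool now',onz(cs,150+107/3,95+270/3,98).round(1))
```

```text
[660.8   6.9  92. ] [653.3  92.1  78. ]
spool now [ 462.9 -113.9   98. ]
```

The wrist view confirms the sight glass at (660.8, 6.9), and the spool measures (463,-114) against a bay centre of (460,-116.5). I'll descend and close.

Call:
servo_tool(
  plan=[
    [[1,-0.1,0,0,0,0,8.7],[3,-0.1,0,0,0,0,8.7],[5,-0.1,0,0,0,0,8.7],[7,-0.1,0,0,0,0,8.7],[8,-0.1,0,0,0,0,8.7],[8.4,-0.1,0,0,0,0,8.7],[8.4,-0.1,0,0,0,0,8.7]],
  ],
)

```text
t: 9.45
ee_pos: [659.1, 5.4, 81.9]
orientation: [-0.069, 1.572, 0.069]
ft_force: [-0.4, -0.2, 0.3]
width: 86.9
```

Call:
servo_tool(
  plan=[
    [[0,0,0,0,0,0,0],[0,0,0,0,0,0,0],[0,0,0,0,0,0,0],[0,0,0,0,0,0,0],[0,0,0,0,0,0,0],[0,0,0,0,0,0,0],[0,0,0,0,0,0,0],[0,0,0,0,0,0,0]],
  ],
)

```text
t: 10.12
ee_pos: [660.5, 6.0, 83.1]
orientation: [-0.07, 1.57, 0.07]
ft_force: [0.5, 0.9, 0.4]
width: 36.9
```

Call:
servo_tool(
  plan=[
    [[-0.2,0,0,0,0,0,0],[-0.5,0,0,0,0,0,0],[-1,0,0,0,0,0,0],[-1.7,0,0,0,0,0,0],[-2.5,0,0,0,0,0,0],[-3.2,0,0,0,0,0,0],[-3.8,0,0,0,0,0,0],[-4,0,0,0,0,0,0]],
  ],
)

```text
t: 10.78
ee_pos: [661.3, 6.0, 124.8]
orientation: [-0.07, 1.567, 0.07]
ft_force: [-0.0, 1.0, -0.9]
width: 0.9
```

Run:
```python
from h import *
import to; to.to((452,-27,77))
im=ctrl.get_image('side')
cv2.imwrite('pics/s6.png',cv2.resize(im[95:290,150:360,::-1],None,fx=3,fy=3))
```

```text
t 10.78 at [661.3   6.  124.8] F [-0.   1.  -0.9] w 0.9 shift cm [  4.73  -1.43 -21.15] turn [-0.     0.002  0.   ] rows 5.2 0.0
```

View pics/s6.png

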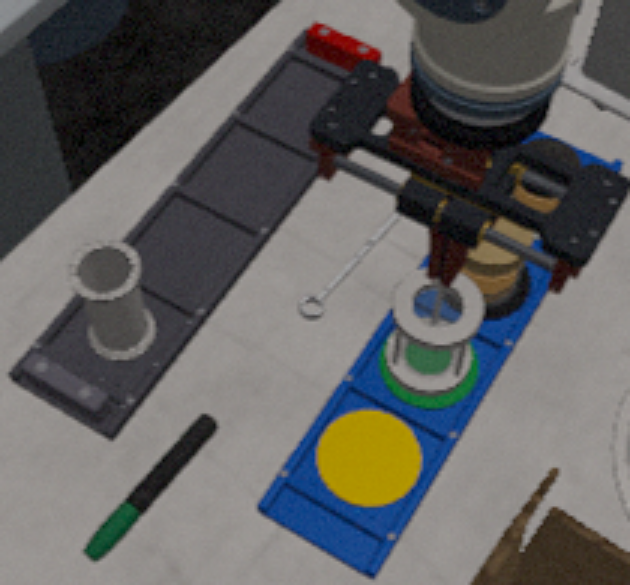

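The fingers closed on nothing, and the sight glass is undisturbed on its green pad. So the tool is higher than I think, or offset. I'll check where the tips really are.

Run:
```python
from h import *
cs=ctrl.calibration('side');cc=ctrl.calibration('scene')
for p in ((661,6,125),(661,6,111),(661,6,140),(661,7,92)):
    q=proj(cs,p); print(p,'zoom',((q-[150,95])*3).round(), 'scene zoom',((proj(cc,p)-[160,130])*3).round())
im=ctrl.get_image('scene'); cv2.imwrite('pics/c6.png',cv2.resize(im[130:310,160:345,::-1],None,fx=3,fy=3))
im=ctrl.get_image('wrist'); cv2.imwrite('pics/w6.png',im[:,:,::-1])
```

```text
(661, 6, 125) zoom [442. 278.] scene zoom [185. 101.]
(661, 6, 111) zoom [440. 289.] scene zoom [186. 114.]
(661, 6, 140) zoom [444. 265.] scene zoom [185.  87.]
(661, 7, 92) zoom [438. 302.] scene zoom [186. 132.]
```

View pics/c6.png

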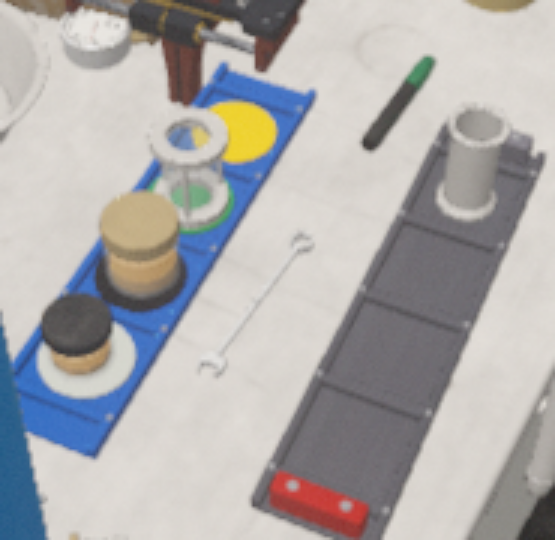

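View pics/w6.png

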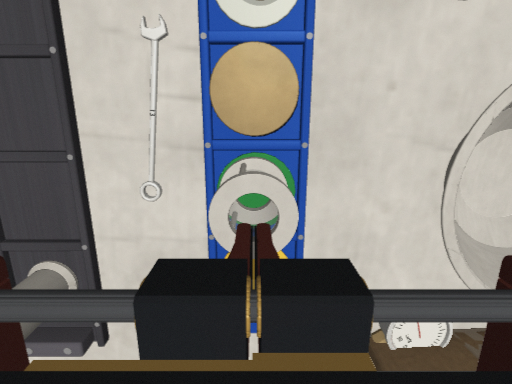

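```bash
cat >> h.py <<'E'
def tri(*rs):
    A=np.zeros((3,3));b=np.zeros(3)
    for o,d in rs:
        d=d/np.linalg.norm(d);P=np.eye(3)-np.outer(d,d);A+=P;b+=P@o
    x=np.linalg.solve(A,b); return x,[np.linalg.norm(np.cross(x-o,d/np.linalg.norm(d))) for o,d in rs]
E
python3 - <<'E'
from h import *
cs=ctrl.calibration('side');cc=ctrl.calibration('scene')
im=cv2.imread('pics/s6.png'); cv2.imwrite('pics/s6z.png',cv2.resize(im[190:400,360:560],None,fx=3,fy=3))
im=cv2.imread('pics/c6.png'); cv2.imwrite('pics/c6z.png',cv2.resize(im[20:260,120:280],None,fx=3,fy=3)[:600])
for nm,a,b in (('tip',(443,285),(182,103)),('sight top',(438,306),(188,138)),('gold top',(491,233),(140,222)),('black top',(547,167),(77,321)),('spool top',(107,270),(477,124))):
    r=[ray(cs,150+a[0]/3,95+a[1]/3),ray(cc,160+b[0]/3,130+b[1]/3)]
    x,e=tri(*r); print(nm,x.round(1),np.round(e,1))
E
```

```text
tip [664.3   4.6 120.4] [0.7 0.7]
sight top [660.4   7.5  85.8] [1.1 1.1]
gold top [653.1  92.6  71.5] [1.4 1.4]
black top [650.2 186.1  53.7] [1.3 1.3]
spool top [ 460.5 -113.4   95.5] [1.1 1.1]
```

View pics/s6z.png

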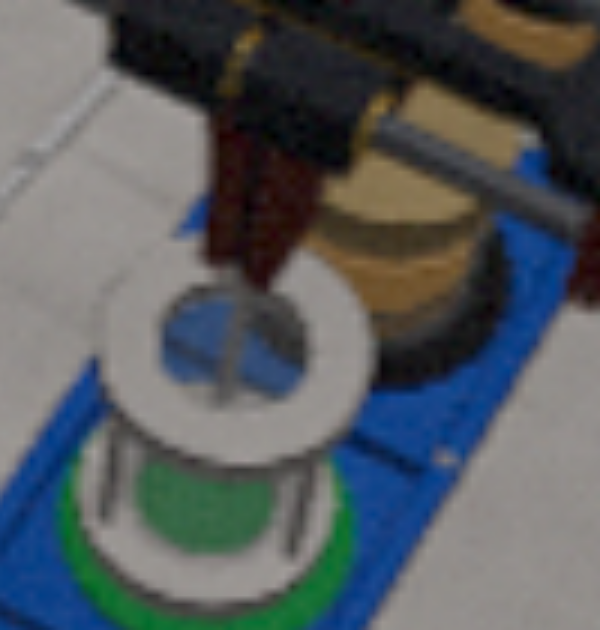

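View pics/c6z.png

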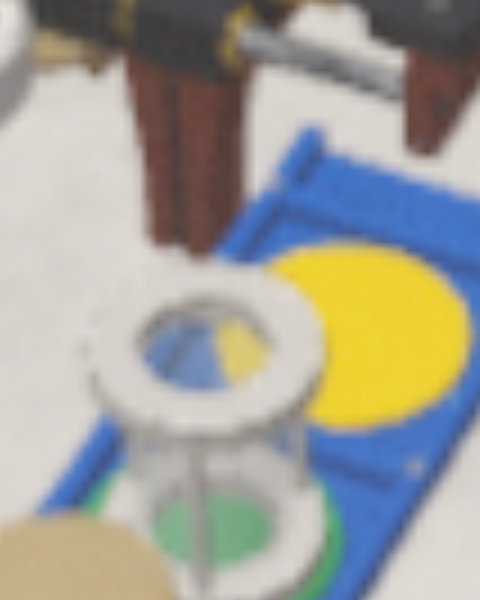

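Triangulated against the sight-glass top, the fingertips are about 35 mm above it. That makes them about 15 mm higher than the stated tool geometry would put them, so the jaws closed over the flange. I'll reopen and go about 2 cm deeper.

Call:
servo_tool(
  plan=[
    [[0,0.1,0,0,0,0,8.7],[0,0.1,0,0,0,0,8.7],[0,0.1,0,0,0,0,8.7],[0,0.1,0,0,0,0,8.7],[0,0.1,0,0,0,0,8.7],[0,0.1,0,0,0,0,8.7],[0,0.1,0,0,0,0,8.7],[0,0.1,0,0,0,0,8.7]],
  ],
)

```text
t: 11.6
ee_pos: [660.4, 7.0, 123.0]
orientation: [-0.07, 1.57, 0.07]
ft_force: [-0.1, 1.1, -0.3]
width: 50.2
```

Call:
servo_tool(
  plan=[
    [[0,0,0,0,0,0,8.7],[0,0,0,0,0,0,8.7],[0,0,0,0,0,0,8.7],[0,0,0,0,0,0,8.7]],
  ],
)

```text
t: 11.93
ee_pos: [660.4, 7.0, 123.1]
orientation: [-0.07, 1.57, 0.07]
ft_force: [0.1, -0.7, -0.2]
width: 77.2
```

Call:
servo_tool(
  plan=[
    [[0,0,0,0,0,0,8.7],[1,0,0,0,0,0,8.7],[2,0,0,0,0,0,8.7],[3.2,0,0,0,0,0,8.7],[4.4,0,0,0,0,0,8.7],[5.4,0,0,0,0,0,8.7],[6,0,0,0,0,0,8.7],[6.1,0,0,0,0,0,8.7]],
  ],
)

```text
t: 12.6
ee_pos: [659.1, 7.0, 59.8]
orientation: [-0.07, 1.573, 0.07]
ft_force: [-0.0, -0.7, -0.5]
width: 87.0
```

Run:
```python
from h import *
im=ctrl.get_image('side')
cv2.imwrite('pics/s7.png',cv2.resize(im[150:270,240:360,::-1],None,fx=5,fy=5)[:590])
```

```text
(no output)
```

View pics/s7.png

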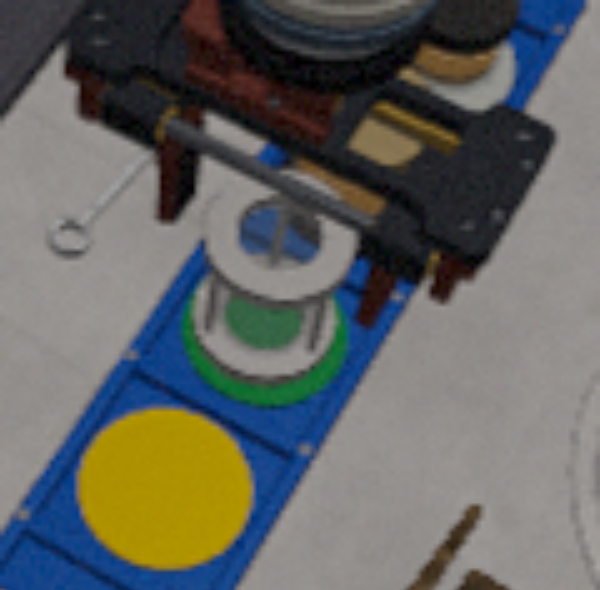

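Now the fingers straddle the flange, with tips at about (170,218) and (370,325) in the zoom. Closing.

Call:
servo_tool(
  plan=[
    [[0,0,0,0,0,0,0],[0,0,0,0,0,0,0],[0,0,0,0,0,0,0],[0,0,0,0,0,0,0],[0,0,0,0,0,0,0],[0,0,0,0,0,0,0],[0,0,0,0,0,0,0],[0,0,0,0,0,0,0]],
  ],
)

```text
t: 13.32
ee_pos: [660.9, 7.0, 62.7]
orientation: [-0.07, 1.568, 0.07]
ft_force: [0.7, 0.0, 5.1]
width: 63.0
```

Call:
servo_tool(
  plan=[
    [[-0.3,0,0,0,0,0,0],[-0.8,0,0,0,0,0,0],[-1.6,0,0,0,0,0,0],[-2.6,0,0,0,0,0,0],[-3.6,0,0,0,0,0,0],[-4.4,0,0,0,0,0,0],[-4.8,0,0,0,0,0,0],[-5,0,0,0,0,0,0]],
  ],
)

```text
t: 13.98
ee_pos: [661.0, 7.0, 113.5]
orientation: [-0.07, 1.568, 0.07]
ft_force: [0.2, -0.2, -4.5]
width: 62.5
```

Run:
```python
from h import *
import to; to.to((452,-27,110))
im=ctrl.get_image('side')
cv2.imwrite('pics/s8.png',cv2.resize(im[95:290,150:360,::-1],None,fx=3,fy=3))
```

```text
t 13.98 at [661.    7.  113.5] F [ 0.2 -0.2 -4.5] w 62.5 shift cm [  0.31  -1.53 -21.12] turn [-0.     0.002  0.   ] rows 5.1 0.0
```

View pics/s8.png

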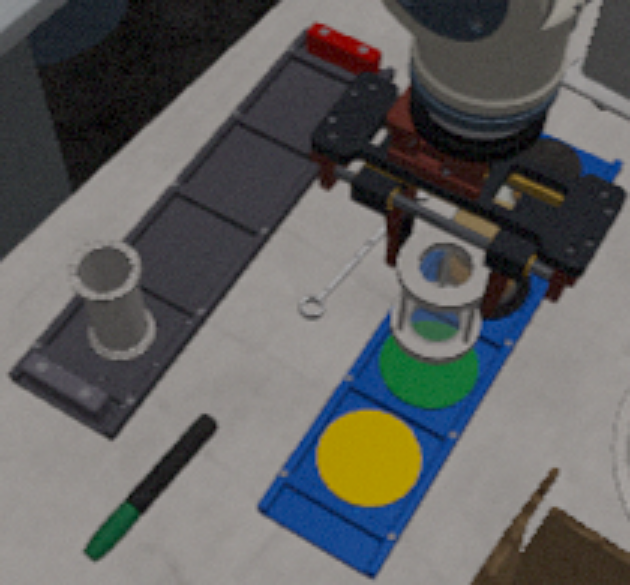

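Call:
servo_tool(
  plan=[
    [[0,0,-0.6,0,0,0,0],[0,-0.2,-2.2,0,0,0,0],[0,-0.4,-4.7,0,0,0,0],[0,-0.6,-7.7,0,0,0,0],[0,-0.8,-10.7,0,0,0,0],[0,-1.0,-13.7,0,0,0,0],[0,-1.2,-16.5,0,0,0,0],[0,-1.4,-18.8,0,0,0,0]],
  ],
)

```text
t: 14.7
ee_pos: [471.0, -23.7, 111.5]
orientation: [-0.07, 1.572, 0.07]
ft_force: [0.2, 0.9, -4.4]
width: 62.7
```

Call:
servo_tool(
  plan=[
    [[0,-0.1,-1.4,0,0,0,0],[0.2,-0.1,-2.1,0,0,0,0],[0.6,-0.1,-2.3,0,0,0,0],[1.4,-0.1,-2.3,0,0,0,0],[2.3,-0.1,-2.3,0,0,0,0],[3.2,-0.1,-2.3,0,0,0,0],[4.1,-0.1,-2.3,0,0,0,0],[4.5,-0.1,-2.3,0,0,0,0]],
  ],
)

```text
t: 15.37
ee_pos: [451.1, -26.5, 65.2]
orientation: [-0.07, 1.572, 0.07]
ft_force: [0.3, 0.1, -5.5]
width: 63.0
```

Call:
servo_tool(
  plan=[
    [[0.2,0,0,0,0,0,0],[0.4,0,0,0,0,0,0],[0.5,0,0,0,0,0,0],[0.6,0,0,0,0,0,0],[0.6,0,0,0,0,0,0],[0.6,0,0,0,0,0,0]],
  ],
)

```text
t: 15.87
ee_pos: [451.7, -26.7, 61.3]
orientation: [-0.07, 1.569, 0.07]
ft_force: [0.0, 0.1, -5.2]
width: 62.8
```

Call:
servo_tool(
  plan=[
    [[0.1,0,0,0,0,0,0],[0.2,0,0,0,0,0,0],[0.25,0,0,0,0,0,0],[0.3,0,0,0,0,0,0],[0.3,0,0,0,0,0,0]],
  ],
)

```text
t: 16.28
ee_pos: [451.6, -26.7, 58.6]
orientation: [-0.07, 1.57, 0.07]
ft_force: [-1.5, 0.0, 5.5]
width: 62.9
```

Contact felt at the expected 58.6 mm. Release and retreat.

Call:
servo_tool(
  plan=[
    [[-0.1,0,0,0,0,0,8.7],[-0.1,0,0,0,0,0,8.7],[-0.1,0,0,0,0,0,8.7],[-0.1,0,0,0,0,0,8.7],[-0.1,0,0,0,0,0,8.7],[-0.1,0,0,0,0,0,8.7],[-0.1,0,0,0,0,0,8.7],[-0.1,0,0,0,0,0,8.7]],
  ],
)

```text
t: 16.95
ee_pos: [451.5, -26.7, 59.0]
orientation: [-0.07, 1.57, 0.07]
ft_force: [0.5, 0.3, -0.1]
width: 86.5
```

Call:
servo_tool(
  plan=[
    [[-1,0,0,0,0,0,8.7],[-3,0,0,0,0,0,8.7],[-6,0,0,0,0,0,8.7],[-8,0,0,0,0,0,8.7],[-8.5,0,0,0,0,0,8.7],[-8.5,0,0,0,0,0,8.7]],
  ],
)

```text
t: 17.45
ee_pos: [452.7, -26.8, 145.9]
orientation: [-0.07, 1.566, 0.069]
ft_force: [0.6, 0.1, -0.3]
width: 87.1
```

Call:
servo_tool(
  plan=[
    [[0,2,3.5,0,0,0,8.7],[0,4,7.2,0,0,0,8.7],[0,6,11,0,0,0,8.7],[0,8,15,0,0,0,8.7],[0,9.5,18.5,0,0,0,8.7],[0,10,21,0,0,0,8.7],[0,10,21.1,0,0,0,8.7],[0,10,21.1,0,0,0,8.7]],
  ],
)

```text
t: 18.12
ee_pos: [652.5, 92.1, 141.9]
orientation: [-0.071, 1.572, 0.07]
ft_force: [0.1, -0.7, 0.1]
width: 87.4
```

Run:
```python
from h import *
import to,pickle; to.to((653.2,92,45))
c=ctrl.calibration('wrist'); im=ctrl.get_image('wrist'); pickle.dump(c,open('w3.pkl','wb'))
cv2.imwrite('pics/w3.png',im[:,:,::-1])
im=ctrl.get_image('side')
cv2.imwrite('pics/s9.png',cv2.resize(im[95:290,150:360,::-1],None,fx=3,fy=3))
```

```text
t 18.12 at [652.5  92.1 141.9] F [ 0.1 -0.7  0.1] w 87.4 shift cm [ 9.69 -0.01  0.09] turn [ 0.001 -0.003  0.   ] rows 2.3 0.0
```

View pics/s9.png

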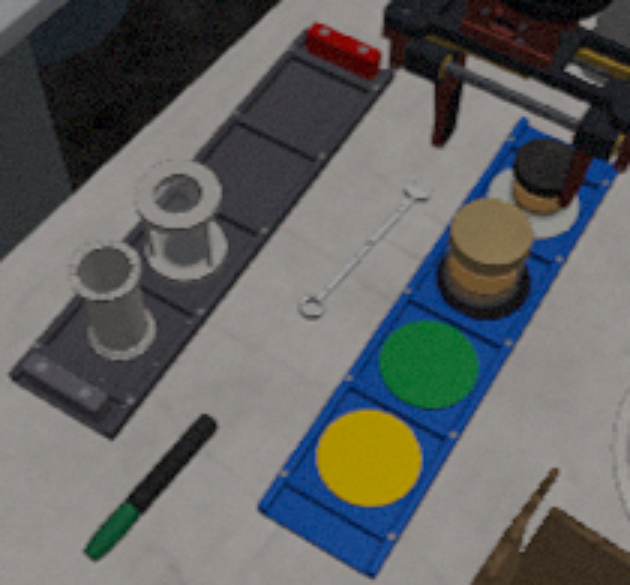

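View pics/w3.png

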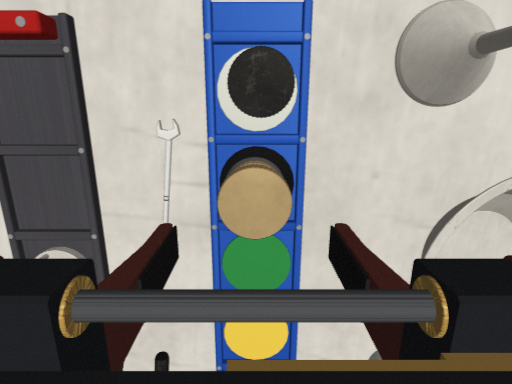

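Run:
```python
from h import *
import pickle
c=pickle.load(open('w3.pkl','rb'))
print('gold',onz(c,255,201,78).round(1),'black',onz(c,261,82,60).round(1),'white pad',onz(c,257.5,91,12).round(1))
cs=ctrl.calibration('side'); print('sight now',onz(cs,150+178/3,95+193/3,88).round(1))
```

```text
gold [653.3  94.4  78. ] black [649.6 186.2  60. ] white pad [647.8 182.1  12. ]
sight now [453.4 -27.6  88. ]
```

Call:
servo_tool(
  plan=[
    [[1,0,0,0,0,0,8.7],[3,0,0,0,0,0,8.7],[5,0,0,0,0,0,8.7],[7,0,0,0,0,0,8.7],[8.5,0,0,0,0,0,8.7],[9.3,0,0,0,0,0,8.7],[9.7,0,0,0,0,0,8.7],[9.7,0,0,0,0,0,8.7]],
  ],
)

```text
t: 18.88
ee_pos: [652.2, 91.4, 46.3]
orientation: [-0.07, 1.571, 0.07]
ft_force: [0.1, -0.1, -0.7]
width: 87.3
```

Call:
servo_tool(
  plan=[
    [[0,0,0,0,0,0,0],[0,0,0,0,0,0,0],[0,0,0,0,0,0,0],[0,0,0,0,0,0,0],[0,0,0,0,0,0,0],[0,0,0,0,0,0,0],[0,0,0,0,0,0,0],[0,0,0,0,0,0,0]],
  ],
)

```text
t: 19.55
ee_pos: [653.5, 91.8, 47.8]
orientation: [-0.07, 1.568, 0.07]
ft_force: [1.8, 0.2, 5.3]
width: 59.7
```

Run:
```python
from h import *
im=ctrl.get_image('side')
cv2.imwrite('pics/s10.png',cv2.resize(im[120:240,250:370,::-1],None,fx=5,fy=5)[:590])
im=ctrl.get_image('scene')
cv2.imwrite('pics/c10.png',cv2.resize(im[140:260,150:270,::-1],None,fx=5,fy=5)[:590])
```

```text
(no output)
```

View pics/s10.png

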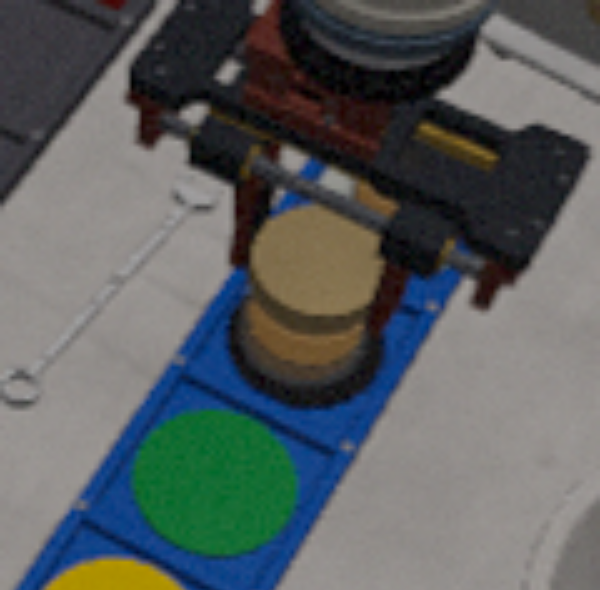

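View pics/c10.png

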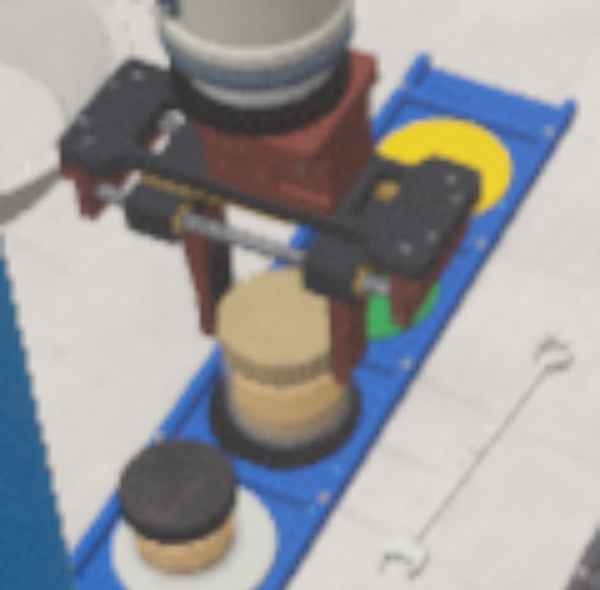

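The gold lid is held, with tips just below the lid edge at about z 57. Measured tip height is about TCP + 9 mm. Now lift.

Call:
servo_tool(
  plan=[
    [[-0.3,0,0,0,0,0,0],[-0.8,0,0,0,0,0,0],[-1.6,0,0,0,0,0,0],[-2.6,0,0,0,0,0,0],[-3.6,0,0,0,0,0,0],[-4.4,0,0,0,0,0,0],[-4.8,0,0,0,0,0,0],[-5,0,0,0,0,0,0]],
  ],
)

```text
t: 20.32
ee_pos: [653.4, 91.7, 98.4]
orientation: [-0.07, 1.568, 0.07]
ft_force: [0.5, -0.4, -1.2]
width: 59.2
```

Run:
```python
from h import *
import to; to.to((444,63,95))
im=ctrl.get_image('side')
cv2.imwrite('pics/s11.png',cv2.resize(im[95:290,150:360,::-1],None,fx=3,fy=3))
```

```text
t 20.32 at [653.4  91.7  98.4] F [ 0.5 -0.4 -1.2] w 59.2 shift cm [  0.31  -1.   -21.11] turn [-0.     0.002 -0.   ] rows 5.1 0.0
```

View pics/s11.png

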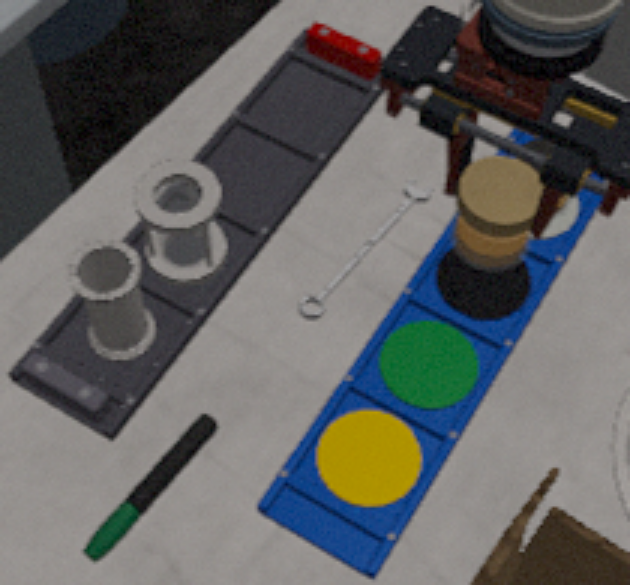

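The jar is lifted upright and clear of its pad. Carrying it to the second bay.

Call:
servo_tool(
  plan=[
    [[0,0,-0.6,0,0,0,0],[0,-0.1,-2.2,0,0,0,0],[0,-0.2,-4.7,0,0,0,0],[0,-0.4,-7.7,0,0,0,0],[0,-0.5,-10.7,0,0,0,0],[0,-0.7,-13.7,0,0,0,0],[0,-0.8,-16.5,0,0,0,0],[0,-0.9,-18.8,0,0,0,0]],
  ],
)

```text
t: 21.03
ee_pos: [463.0, 65.6, 96.5]
orientation: [-0.07, 1.572, 0.07]
ft_force: [0.0, -0.2, -1.6]
width: 59.6
```

Call:
servo_tool(
  plan=[
    [[0,-0.1,-1.4,0,0,0,0],[0.2,-0.1,-2.1,0,0,0,0],[0.6,-0.1,-2.3,0,0,0,0],[1.4,-0.1,-2.3,0,0,0,0],[2.3,-0.1,-2.3,0,0,0,0],[3.2,-0.1,-2.3,0,0,0,0],[4.1,-0.1,-2.3,0,0,0,0],[4.5,-0.1,-2.3,0,0,0,0]],
  ],
)

```text
t: 21.7
ee_pos: [443.1, 62.9, 50.2]
orientation: [-0.07, 1.572, 0.07]
ft_force: [-1.1, -0.4, -2.1]
width: 59.4
```

Call:
servo_tool(
  plan=[
    [[0.2,0,0,0,0,0,0],[0.4,0,0,0,0,0,0],[0.5,0,0,0,0,0,0],[0.6,0,0,0,0,0,0],[0.6,0,0,0,0,0,0],[0.6,0,0,0,0,0,0]],
  ],
)

```text
t: 22.2
ee_pos: [443.8, 63.0, 46.3]
orientation: [-0.07, 1.569, 0.07]
ft_force: [-0.2, -0.2, -1.7]
width: 59.6
```

Call:
servo_tool(
  plan=[
    [[0.1,0,0,0,0,0,0],[0.15,0,0,0,0,0,0],[0.2,0,0,0,0,0,0],[0.25,0,0,0,0,0,0],[0.25,0,0,0,0,0,0]],
  ],
)

```text
t: 22.62
ee_pos: [443.6, 63.0, 43.7]
orientation: [-0.07, 1.57, 0.07]
ft_force: [-0.6, -0.3, 2.2]
width: 59.7
```

Call:
servo_tool(
  plan=[
    [[0,0,0,0,0,0,8.7],[0,0,0,0,0,0,8.7],[0,0,0,0,0,0,8.7],[0,0,0,0,0,0,8.7],[0,0,0,0,0,0,8.7],[0,0,0,0,0,0,8.7],[0,0,0,0,0,0,8.7]],
  ],
)

```text
t: 23.2
ee_pos: [443.5, 62.9, 43.5]
orientation: [-0.07, 1.57, 0.07]
ft_force: [0.0, 0.3, 0.6]
width: 87.4
```

Call:
servo_tool(
  plan=[
    [[-1,0,0,0,0,0,8.7],[-3,0,0,0,0,0,8.7],[-6,0,0,0,0,0,8.7],[-8,0,0,0,0,0,8.7],[-8.5,0,0,0,0,0,8.7],[-8.5,0,0,0,0,0,8.7]],
  ],
)

```text
t: 23.7
ee_pos: [444.8, 63.1, 130.4]
orientation: [-0.07, 1.566, 0.07]
ft_force: [0.1, -0.2, -0.6]
width: 86.9
```

Call:
servo_tool(
  plan=[
    [[0,2,3.5,0,0,0,8.7],[0,4,7.2,0,0,0,8.7],[0,6,11,0,0,0,8.7],[0,8,15,0,0,0,8.7],[0,9.5,18.5,0,0,0,8.7],[0,10.4,21.2,0,0,0,8.7],[0,10.4,21.6,0,0,0,8.7],[0,10.4,21.6,0,0,0,8.7]],
  ],
)

```text
t: 24.37
ee_pos: [649.6, 186.1, 126.4]
orientation: [-0.071, 1.572, 0.07]
ft_force: [-1.2, -0.5, 0.2]
width: 87.3
```

Run:
```python
from h import *
import to,pickle; to.to((649.6,186.2,35))
c=ctrl.calibration('wrist'); im=ctrl.get_image('wrist'); pickle.dump(c,open('w4.pkl','wb'))
cv2.imwrite('pics/w4.png',im[:,:,::-1])
im=ctrl.get_image('side')
cv2.imwrite('pics/s12.png',cv2.resize(im[95:290,150:360,::-1],None,fx=3,fy=3))
```

```text
t 24.37 at [649.6 186.1 126.4] F [-1.2 -0.5  0.2] w 87.3 shift cm [9.14 0.02 0.01] turn [ 0.001 -0.002  0.   ] rows 2.2 0.0
```

View pics/s12.png

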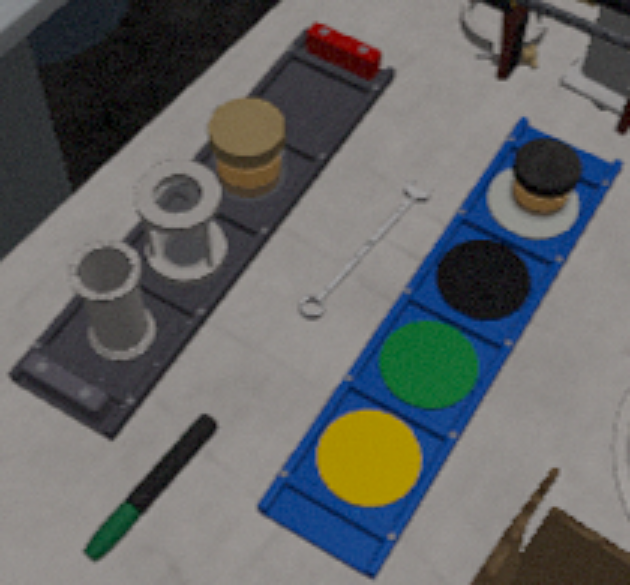

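View pics/w4.png

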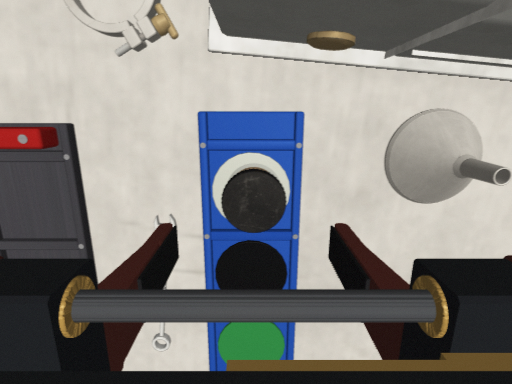

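Run:
```python
from h import *
import pickle
c=pickle.load(open('w4.pkl','rb'))
print('black',onz(c,254,200.5,60).round(1))
for z in (20,100): print('pole',onz(c,462,166,z).round(),onz(c,495,175,z).round(),'machine',onz(c,212,50,z).round(),onz(c,390,60,z).round())
cs=ctrl.calibration('side'); print('gold now',onz(cs,150+247/3,95+128/3,74).round(1))
```

```text
black [649.7 187.9  60. ]
pole [839. 227.  20.] [871. 221.  20.] machine [604. 304.  20.] [754. 310.  20.]
pole [782. 236. 100.] [806. 232. 100.] machine [615. 291. 100.] [722. 295. 100.]
gold now [447.5  61.2  74. ]
```

Gold jar measures (447.5, 61) against the bay centre (444, 63). The path down to the black jar is clear.

Call:
servo_tool(
  plan=[
    [[1,0.1,0,0,0,0,8.7],[3,0.1,0,0,0,0,8.7],[5,0.1,0,0,0,0,8.7],[7,0.1,0,0,0,0,8.7],[8.2,0.1,0,0,0,0,8.7],[8.9,0.1,0,0,0,0,8.7],[9.1,0.1,0,0,0,0,8.7],[9.1,0.1,0,0,0,0,8.7]],
  ],
)

```text
t: 25.13
ee_pos: [649.0, 186.5, 37.4]
orientation: [-0.07, 1.57, 0.07]
ft_force: [0.5, 0.2, 0.1]
width: 87.3
```

Call:
servo_tool(
  plan=[
    [[0,0,0,0,0,0,0],[0,0,0,0,0,0,0],[0,0,0,0,0,0,0],[0,0,0,0,0,0,0],[0,0,0,0,0,0,0],[0,0,0,0,0,0,0],[0,0,0,0,0,0,0],[0,0,0,0,0,0,0]],
  ],
)

```text
t: 25.8
ee_pos: [649.7, 186.8, 37.9]
orientation: [-0.07, 1.569, 0.07]
ft_force: [-1.1, -0.7, 2.4]
width: 51.4
```

Call:
servo_tool(
  plan=[
    [[0,0,0,0,0,0,0],[0,0,0,0,0,0,0]],
  ],
)

```text
t: 25.97
ee_pos: [649.7, 186.8, 37.9]
orientation: [-0.07, 1.569, 0.07]
ft_force: [-0.8, -0.8, 4.4]
width: 51.6
```

Run:
```python
from h import *
im=ctrl.get_image('side')
cv2.imwrite('pics/s13.png',cv2.resize(im[100:220,260:380,::-1],None,fx=5,fy=5)[:590])
```

```text
(no output)
```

View pics/s13.png

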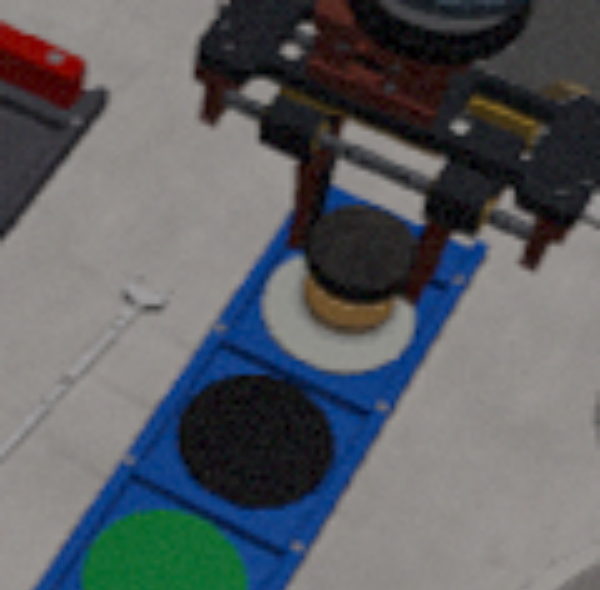

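Call:
servo_tool(
  plan=[
    [[-0.3,0,0,0,0,0,0],[-0.8,0,0,0,0,0,0],[-1.6,0,0,0,0,0,0],[-2.6,0,0,0,0,0,0],[-3.6,0,0,0,0,0,0],[-4.4,0,0,0,0,0,0],[-4.8,0,0,0,0,0,0],[-5,0,0,0,0,0,0]],
  ],
)

```text
t: 26.68
ee_pos: [650.0, 186.9, 89.0]
orientation: [-0.07, 1.568, 0.07]
ft_force: [1.0, -0.0, -1.2]
width: 51.5
```

Run:
```python
from h import *
import to; to.to((436,152.5,85))
im=ctrl.get_image('side')
cv2.imwrite('pics/s14.png',cv2.resize(im[95:290,150:360,::-1],None,fx=3,fy=3))
```

```text
t 26.68 at [650.  186.9  89. ] F [ 1.  -0.  -1.2] w 51.5 shift cm [  0.36  -1.52 -21.62] turn [ 0.     0.002 -0.   ] rows 5.2 0.0
```

View pics/s14.png

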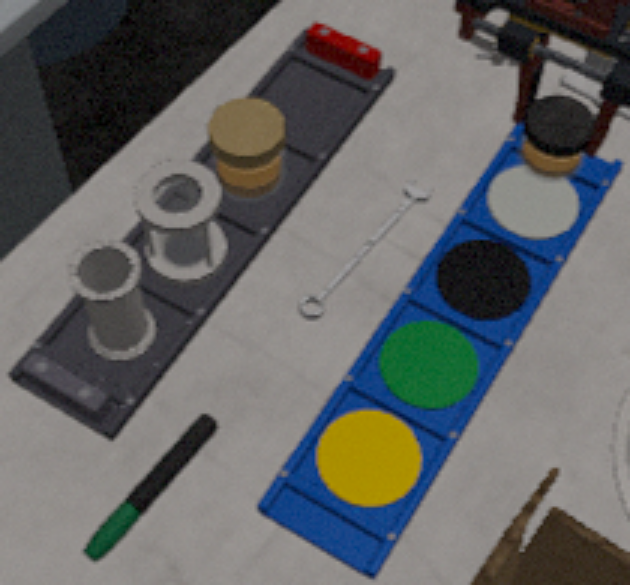

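Lifted upright. Carrying it to the bay beside the red block.

Call:
servo_tool(
  plan=[
    [[0,0,-0.6,0,0,0,0],[0,-0.2,-2.2,0,0,0,0],[0,-0.4,-4.7,0,0,0,0],[0,-0.6,-7.7,0,0,0,0],[0,-0.8,-10.7,0,0,0,0],[0,-1.0,-13.7,0,0,0,0],[0,-1.2,-16.7,0,0,0,0],[0,-1.4,-19.2,0,0,0,0]],
  ],
)

```text
t: 27.4
ee_pos: [456.1, 155.0, 87.0]
orientation: [-0.07, 1.572, 0.07]
ft_force: [0.6, -0.8, -0.9]
width: 51.2
```

Call:
servo_tool(
  plan=[
    [[0,-0.1,-1.5,0,0,0,0],[0.2,-0.1,-2.2,0,0,0,0],[0.6,-0.1,-2.4,0,0,0,0],[1.4,-0.1,-2.4,0,0,0,0],[2.3,-0.1,-2.4,0,0,0,0],[3.2,-0.1,-2.4,0,0,0,0],[4.1,-0.1,-2.4,0,0,0,0],[4.5,-0.1,-2.4,0,0,0,0]],
  ],
)

```text
t: 28.07
ee_pos: [435.2, 152.4, 40.7]
orientation: [-0.07, 1.572, 0.069]
ft_force: [0.2, -0.1, -1.5]
width: 50.8
```

Call:
servo_tool(
  plan=[
    [[0.2,0,0,0,0,0,0],[0.4,0,0,0,0,0,0],[0.5,0,0,0,0,0,0],[0.6,0,0,0,0,0,0],[0.6,0,0,0,0,0,0],[0.6,0,0,0,0,0,0]],
  ],
)

```text
t: 28.57
ee_pos: [435.7, 152.7, 36.8]
orientation: [-0.07, 1.569, 0.07]
ft_force: [-0.0, 0.2, -0.8]
width: 51.1
```

Call:
servo_tool(
  plan=[
    [[0.1,0,0,0,0,0,0],[0.15,0,0,0,0,0,0],[0.2,0,0,0,0,0,0],[0.25,0,0,0,0,0,0],[0.25,0,0,0,0,0,0]],
  ],
)

```text
t: 28.98
ee_pos: [435.5, 152.6, 34.0]
orientation: [-0.07, 1.57, 0.07]
ft_force: [-0.0, -0.6, -1.1]
width: 51.3
```

Call:
servo_tool(
  plan=[
    [[0.05,0,0,0,0,0,0],[0.1,0,0,0,0,0,0],[0.1,0,0,0,0,0,0]],
  ],
)

```text
t: 29.23
ee_pos: [435.6, 152.6, 33.8]
orientation: [-0.07, 1.57, 0.07]
ft_force: [-2.8, -0.5, 11.8]
width: 51.2
```

Contact. Release, rise and back away for a final look.

Call:
servo_tool(
  plan=[
    [[-0.05,0,0,0,0,0,8.7],[-0.05,0,0,0,0,0,8.7],[-0.05,0,0,0,0,0,8.7],[-0.05,0,0,0,0,0,8.7],[-0.05,0,0,0,0,0,8.7],[-0.05,0,0,0,0,0,8.7],[-0.05,0,0,0,0,0,8.7],[-0.05,0,0,0,0,0,8.7]],
  ],
)

```text
t: 29.9
ee_pos: [435.5, 152.6, 33.5]
orientation: [-0.07, 1.57, 0.07]
ft_force: [0.1, -0.1, 0.2]
width: 87.1
```

Call:
servo_tool(
  plan=[
    [[-1,0,0,0,0,0,8.7],[-3,0,0,0,0,0,8.7],[-6,0,0,0,0,0,8.7],[-9,0,0,0,0,0,8.7],[-12,0,0,0,0,0,8.7],[-15,0,0,0,0,0,8.7],[-18,0,0,0,0,0,8.7],[-20,0,0,0,0,0,8.7]],
  ],
)

```text
t: 30.57
ee_pos: [436.1, 152.8, 237.1]
orientation: [-0.069, 1.566, 0.071]
ft_force: [1.0, 0.3, -1.1]
width: 86.8
```

Call:
servo_tool(
  plan=[
    [[0,-4,1,0,0,0,8.7],[0,-8,2,0,0,0,8.7],[0,-12,3,0,0,0,8.7],[0,-16,3,0,0,0,8.7],[0,-20,3,0,0,0,8.7],[0,-24,3,0,0,0,8.7],[0,-27,3,0,0,0,8.7],[0,-30,3,0,0,0,8.7]],
  ],
)

```text
t: 31.23
ee_pos: [491.6, -145.6, 234.3]
orientation: [-0.069, 1.569, 0.069]
ft_force: [0.7, 1.0, 0.3]
width: 87.4
```

Call:
servo_tool(
  plan=[
    [[0,0,0,0,0,0,8.7],[0,0,0,0,0,0,8.7],[0,0,0,0,0,0,8.7],[0,0,0,0,0,0,8.7]],
  ],
)

```text
t: 31.57
ee_pos: [491.8, -142.5, 233.7]
orientation: [-0.07, 1.57, 0.071]
ft_force: [-0.2, 0.5, -0.4]
width: 87.4
```

Run:
```python
from h import *
import pickle
for n in ('side','scene','wrist'):
    c=ctrl.calibration(n); im=ctrl.get_image(n); pickle.dump(c,open(f'f_{n}.pkl','wb'))
    if n=='side': im=cv2.resize(im[95:290,150:360],None,fx=3,fy=3)
    if n=='scene': im=cv2.resize(im[150:310,220:350],None,fx=3.5,fy=3.5)
    cv2.imwrite(f'pics/f_{n}.png',im[:,:,::-1])
```

```text
(no output)
```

View pics/f_side.png

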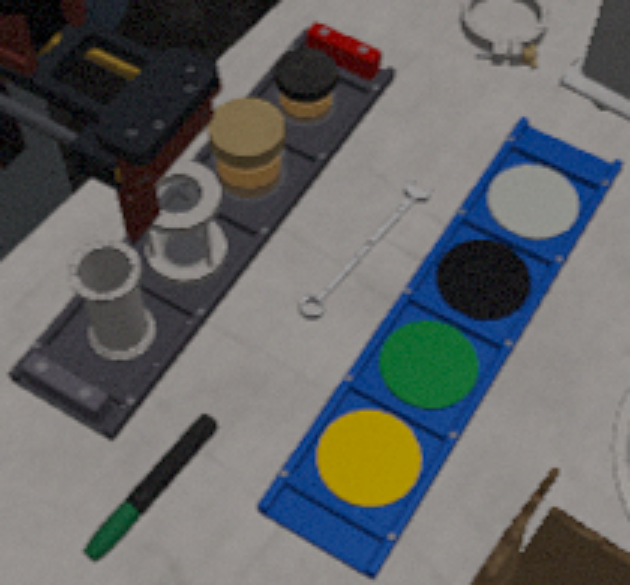

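View pics/f_scene.png

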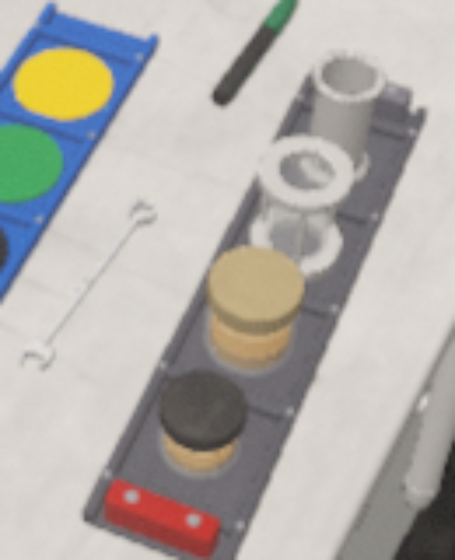

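View pics/f_wrist.png

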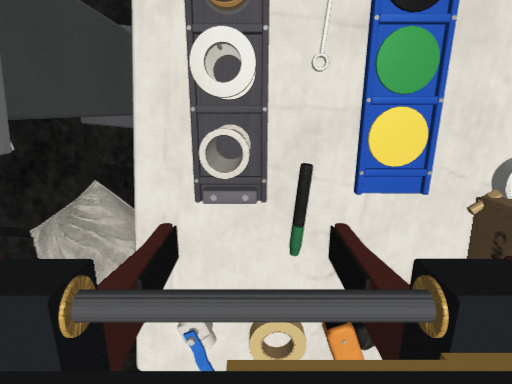

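All four stand upright, one per bay, with black, gold, sight glass and spool in order from the red block. I'll do a numeric check in the rack frame.

Run:
```python
from h import *
import pickle
f={n:pickle.load(open(f'f_{n}.pkl','rb')) for n in ('side','scene','wrist')}
S=lambda x,y:(150+x/3,95+y/3); C=lambda x,y:(220+x/3.5,150+y/3.5)
P={'black':(56,S(307,75),C(203,408)),'gold':(74,S(247,128),C(256,289)),'sight':(88,S(178,199),C(306,172)),'spool':(98,S(107,270),C(349,77))}
a=np.radians(5.1);ex=np.array([np.cos(a),np.sin(a)]);ey=np.array([-ex[1],ex[0]])
for k,(z,s,c) in P.items():
    for q in (onz(f['side'],*s,z)[:2],onz(f['scene'],*c,z)[:2]):
        d=q-[448,18]; print(k,(d@ex).round(1),(d@ey).round(1),end=' | ')
    print()
for k,p,z in (('spool w',(224,152),98),('sight w',(222.5,61.5),88)):
    d=onz(f['wrist'],*p,z)[:2]-[448,18]; print(k,(d@ex).round(1),(d@ey).round(1))
```

```text
black 5.2 129.9 | black -3.1 138.8 | 
gold 3.3 43.1 | gold -4.2 53.2 | 
sight 4.5 -50.4 | sight -3.0 -41.8 | 
spool 3.1 -132.7 | spool -3.0 -128.8 | 
spool w -0.2 -131.5
sight w -0.6 -45.8
```

```bash
python3 -c "
from workcell import ctrl
print(ctrl.close_job())"
```

```text
the job is handed in; nothing more can be done
None
```

I moved all four things into the grey rack and handed the job in at about 32 s. Counted from the red block, the order is black-lidded jar, gold-lidded jar, sight glass, spool, the same as left to right in the blue rack.

- **Final views:** The side and scene pictures show each thing upright in its own bay and flat on the floor. The gripper was lifted clear and touching nothing.
- **Position check:** The average of the side and scene views puts everything within about 5 mm of its bay centre (limit 17 mm). The wrist view agrees within about 4 mm for the spool and sight glass; I did not measure the jars with it at the end.
- **Views that disagreed:** The side and scene views differ from each other by up to 10 mm, in opposite directions. For the gold jar, the scene view alone read 8 mm off centre.
- **One missed grasp:** The first try at the sight glass closed above the flange without disturbing it. The fingertips turned out to be about 9 mm above the reported TCP, where the stated geometry puts them 14 mm below it. I went about 2 cm deeper and the second try held.
- **Placing:** Each thing was felt touching the floor at the expected height before release. The strongest contact force I read was about 19 N, with the spool.

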